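# Close the battery junction box under its hook and spring catch

## Robot

A 6-joint arm with a two-finger parallel gripper is mounted at the origin on the work surface. World frame = base frame: x ahead of the robot, y to its left, z up, the work surface at z = 0. Lengths are in m, angles in rad, forces in N, time in s.
With the tool pointing down it reaches from about 0.325 to 0.775 m from the base axis. Payload 5.5 kg.
Tool frame: the origin (TCP) lies at the very end of the fingers, on their centre line; the grasp point (between the pads) lies 19 mm behind it (manip.grip_depth is the distance from the TCP to the grasp point, in m); x points along the fingers, z is the direction in which the jaws open and shut, and the axes are right-handed (so a half turn about x gives the same grasp; the last joint's range is limited). The gripper opens to 85 mm and grips with 20 to 120 N. Pads are 22 mm wide; open, the fingers measure 114 mm over their backs; the gripper's body (76 mm by 85 mm) begins 54 mm behind the grasp point. The pads swing forward as they close: fully open they stand 13 mm farther back than shut.
Start: joints at [-1.299, 0.091, 1.231, -0, 1.82, -0.057], TCP at [0.194, -0.568, 0.231] pointing down, gripper open.
Joint ranges: [-2.87, 2.87], [-0.86, 2.18], [0.17, 2.46], [-1.51, 4.65], [0.06, 2.69], [-2.65, 2.65]. Speed limits (rad/s): [2.57, 2.57, 3.01, 3.14, 3.14, 3.14].

## Interface

Orientations are given as a unit quaternion [w, x, y, z].
In Python, from bench import sense, camera, workorder, manip gives the robot as it stands. The module is installed in compiled form; this text tells all that it offers.
- The arm moves only by the tool arm_command, never from a script. Its argument "targets" is a list of rows, each an object of numbers: "hand": the closure in counts, from 0 (fully open) to 255 (shut); "x", "y", "z": the shift along the tool's x, y, z in mm; "rx", "ry", "rz": the turn, a rotation vector about the tool's x, y, z in rad. In form: [{"hand": .., "x": .., "y": .., "z": .., "rx": .., "ry": .., "rz": ..}, ...]. A call has exactly 10 rows; each row shifts and turns the commanded pose from where the row before left it, along the tool's axes as they then stand; what a row does not reach is not made up. A row lasts 1/12 s, in which the tool goes at most 41.7 mm and 7.16 degrees, less where a joint would pass 70% of its speed; a pose out of reach is approached as far as the arm can. A call with a gripper value outside its range is refused whole. The fingers move at their own pace and stop on an object; the grip force is fixed at half the most. Time passes only in rows, so rows that do not move let the fingers close, or fill a call up. It gives the time, the measured TCP pose, the force and the opening at its end, in the units of the state.
- sense(): the state, without advancing time (a new reading comes with each control period).
- camera(name): name is "scene" or "side" or "wrist"; returns a dict with "img" (420x560x3 uint8, blue, green, red), "fx", "fy", "cx", "cy" (pixels), "R" (3x3) and "t" (3): a world point X has camera coordinates R X + t. Camera axes: x right, y down, z forward; pixel columns grow to the right and rows downward; lengths in m; the calibration is good to about 2 mm. A picture is of the moment at which its call begins. There is no depth.
- workorder.finish_job(): hands the job in, once; it reports no verdict.
The state is a dict: "t": time; "q": joint angles; "joint_velocities": joint speeds; "joint_torque": joint torques, N m; "position": TCP position; "eef_rot": TCP orientation; "force": force on the tool from outside, world axes, zero at the start; "moment": the same for the moment, N m; "finger_gap": finger opening in m.
Only numpy, scipy, OpenCV 4.12 (cv2) and the standard library are available. Lean on these libraries where they do the work, as an engineer would, in place of code of your own. Each camera call takes 0.05 s, during which the arm holds its last target.

## Task

Move the yellow meter off the open battery junction box and lay it face up on the blue mat. Then take the orange cover from its sloped stand, tuck its tongue under the box's fixed hook with the cover tilted, lower it onto the rim and press its rear edge down until the green spring catch snaps over it, so that the cover sits fully down and level. Let go of everything and leave the other things on the bench where they are.

Things in the scene. Friction and masses are not known exactly. Their poses are not given: they have to be found in the camera images.
- box: Open aluminium junction box bolted down, 150 (x) x 110 (y) x 70 mm high, walls 5 mm, mouth 140 x 100 mm. Origin: centre of its underside; z up, x from the hook end (-x, roughly towards the robot) to the green catch end (+x). Parts inside stay below z = 45 mm.
- box_rim (a point): Centre of the box's mouth at rim height (box 0, 0, 70 mm); axes as box.
- hook_lip (a point): Middle of the lip's lower edge of the fixed dark steel hook at the box's -x end (box -81, 0, 85 mm). The lip, 64 mm wide, 5 mm thick, reaches from here to -x; its underside is at z = 85, the hook's upright has its inner face at x = -95 mm. Between upright and box wall (x = -75) it is open down to z = 36 mm.
- latch (a joint): Green spring catch at the box's +x end, hinged along y at box x = 83, z = 20 mm: 0 rad = upright (rest), positive = leaning outward. Blade 30 mm wide, top at z = 95 mm. The top of its nose slopes down and inward: a cover edge pressed down on it with some 10 to 20 N pushes the catch aside, and it springs back over the cover.
- latch_nose (a point): Tip of the catch's nose, pointing to -x (box 72.5, 0, 78.5 mm at rest). The nose's flat underside lies at z = 77 mm, 2 mm above a seated cover's top.
- cover: Loose orange cover, about 240 g. Plate 5 mm thick, x -75 to +78, y +-55 mm. Origin: plate's underside (rests on the rim); z out of its top, x from tongue to rear edge. Below it a locating skirt 12 mm deep, outer faces x = +-68, y = +-47.5 mm (2 to 2.5 mm play in the mouth). On the stand it lies tilted 25 degrees, tongue low. Seated: origin at box_rim, axes parallel to the box's.
- cover_rib (a point): Centre of the top of the cover's black grip rib (cover 0, 0, 33 mm): 20 mm (x) x 70 mm (y), 28 mm high above the plate.
- cover_tongue (a point): Middle of the end of the cover's tongue (cover -91, 0, 2.5 mm): 56 mm wide, 5 mm thick, 16 mm long, level with the plate.
- stand: Fixed grey stand; origin: centre of its foot on the bench, z up. Its plate, 185 x 124 mm, slopes 25 degrees, rising towards the stand's +x; a 20 mm high ledge at the low end (-x) keeps the cover, which lies on it on its skirt, from sliding.
- meter: Yellow test meter, 140 (x, long) x 62 (y) x 34 mm (z), about 280 g, dark face with display and dial (display at +x, dial to 44 mm) up; origin: centre of its underside. Starts lying across the box's mouth on the rim, long side across the box.
- mat: Thin blue mat fixed to the bench, 220 (x) x 150 (y) x 4 mm; origin: centre of its underside, z up.
- screwdriver: Screwdriver 180 mm lying on the bench, bystander.
- wrench: Wrench 170 mm lying on the bench, bystander.
- tape: Black roll of tape, 90 mm across, 20 mm high, bystander.
- relay: Black relay block 45 x 35 x 40 mm, bystander.
- plug: Orange service plug 60 x 50 x 30 mm, bystander.
- cleaner: Spray can, 60 mm across, 190 mm high, bystander.
Mind the look-alikes: they are no part of the job. Of the things that look like the cover, the smaller one is meant.

How it is judged:
On the way, in this order (a step that is already met when the one before it is completed fails the run):
1. the meter lies face up on the blue mat (x of meter in the frame of mat between -0.06 and 0.06 m and y of meter in the frame of mat between -0.05 and 0.05 m and height (world z) of meter below 0.012 m and angle between meter's own z axis and vertical below 0.1 rad and linear speed of meter below 0.02 m/s), for 0.2 s.
2. the cover is seated, level and caught by the spring catch (x of cover in the frame of box between -0.006 and 0.006 m and y of cover in the frame of box between -0.006 and 0.006 m and z of cover in the frame of box between 0.066 and 0.073 m and x of cover_tongue in the frame of box below -0.083 m and z of cover_tongue in the frame of box below 0.0765 m and angle between cover's own z axis and vertical below 0.02 rad and value of joint latch below 0.02 rad and linear speed of cover below 0.02 m/s), for 0.2 s.
At the end, for the whole second after the job is handed in: Cover on the rim: within 6 mm of centre in x and y, under 3 mm high, tongue under the hook, tilt under 0.02 rad, catch within 0.02 rad of upright; meter face up on the mat (centre within 60 mm along, 50 mm across of its centre, tilt under 0.1 rad); both at rest (all of step 1 and all of step 2); the robot touches nothing.
It fails at once if a bystander on the bench is moved more than 30 mm (distance of any of screwdriver, wrench, tape, relay, plug, cleaner from where it was at the start of the episode above 0.03 m).
It also fails if it takes over 66 s, if anything falls off the work surface, if the arm or the gripper's body presses on something with over 40 N, if the wrist force passes 120 N, or if a joint passes its speed limit or range.

## Working session

There is one attempt and no reset: what is moved stays moved. The work goes in short steps, Python scripts to look and compute and a tool call to move; the robot and the scene stay as the last step left them, time stands still between calls to the robot, and variables do not carry over. Pictures are saved under pics/ and viewed, and the job is handed in when it is done.

Besides the shell and the picture viewer there is one more tool, called after "Call:" by a JSON object that holds its "fn" and its "kwargs". arm_command: Moves the arm, as the interface text tells. Its arguments: {"type":"object","properties":{"targets":{"type":"array"}},"required":["targets"]}

```bash
ls; mkdir -p pics
python3 - <<'E'
from bench import sense,camera,manip
import cv2
s=sense()
for k,v in s.items(): print(k,v)
print(manip.grip_depth)
for n in ("scene","side","wrist"):
    c=camera(n); cv2.imwrite(f"pics/a_{n}.png",c["img"]); print(n,c["fx"],c["fy"],c["cx"],c["cy"],c["R"],c["t"])
E
```

```text
pics
t 0.0
q [-1.29869386e+00  9.18837107e-02  1.23189107e+00  8.20365419e-07
  1.81978204e+00 -5.66971602e-02]
joint_velocities [ 0.00117207  0.00182009 -0.00058683  0.00058426 -0.00018269 -0.00091088]
joint_torque [-5.51243174e-04 -4.58730376e+01 -4.18027318e+01 -3.76464122e-04
  1.14125627e-02 -3.24992027e-05]
position [ 0.19367008 -0.56759159  0.23013305]
eef_rot [ 0.57454747  0.41186362  0.57562908 -0.41099236]
force [ 0.38778443 -0.09014568  0.67702348]
moment [-0.02605912 -0.01356933 -0.0026347 ]
finger_gap 0.08544888667790286
0.0187
scene 489.4384330578374 489.4384330578374 285.2070165576338 211.6845177099111 [[ 0.2419294   0.97025322 -0.00888045]
 [ 0.81798807 -0.20886822 -0.53597536]
 [-0.52188666  0.12240409 -0.84418692]] [-0.15945663 -0.42451049  1.81566729]
side 475.10872464856334 475.10872464856334 274.85954412447904 208.9329722057016 [[-0.76233382 -0.64715606  0.00601422]
 [-0.31471379  0.36257288 -0.87720929]
 [ 0.56551072 -0.67061907 -0.48007051]] [0.43377624 0.26027238 1.16653534]
wrist 354.95418127427416 354.95418127427416 280.1023566461579 206.76820701815888 [[ 0.32278341 -0.94647144 -0.00163844]
 [-0.91207768 -0.31151531  0.26659428]
 [-0.25283428 -0.08455782 -0.96380745]] [-0.59899761 -0.03579391  0.37752782]
```

View pics/a_scene.png

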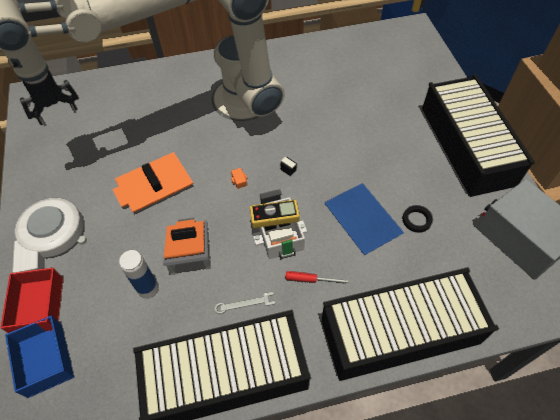

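View pics/a_side.png

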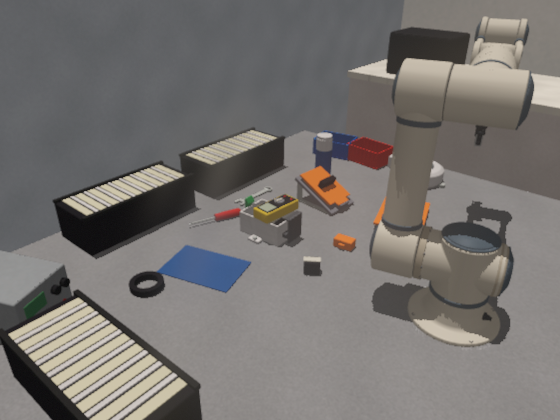

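View pics/a_wrist.png

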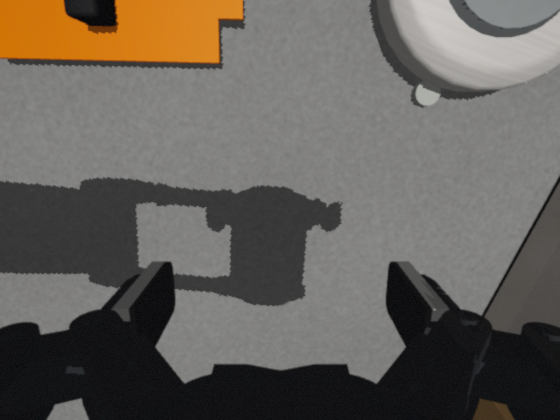

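```bash
cat > h.py <<'E'
import numpy as np, cv2
from scipy.optimize import least_squares
from scipy.spatial.transform import Rotation as Ro
def proj(c,X):
    X=np.atleast_2d(X); p=X@np.array(c["R"]).T+np.array(c["t"])
    return np.c_[c["fx"]*p[:,0]/p[:,2]+c["cx"], c["fy"]*p[:,1]/p[:,2]+c["cy"]]
def ray(c,u,v,z):
    R=np.array(c["R"]);t=np.array(c["t"]); o=-R.T@t
    d=R.T@np.array([(u-c["cx"])/c["fx"],(v-c["cy"])/c["fy"],1]); return o+d*(z-o[2])/d[2]
def crop(img,x0,y0,x1,y1,s,name):
    a=cv2.resize(img[y0:y1,x0:x1],None,fx=s,fy=s,interpolation=cv2.INTER_CUBIC)
    for x in range((x0+9)//10*10,x1,10):
        cv2.line(a,((x-x0)*s,0),((x-x0)*s,4 if x%50 else 12),(255,255,255),1)
        if x%20==0: cv2.putText(a,str(x),((x-x0)*s+2,14),0,.4,(255,255,0),1)
    for y in range((y0+9)//10*10,y1,10):
        cv2.line(a,(0,(y-y0)*s),(4 if y%50 else 12,(y-y0)*s),(255,255,255),1)
        if y%20==0: cv2.putText(a,str(y),(2,(y-y0)*s+12),0,.4,(255,255,0),1)
    cv2.imwrite("pics/"+name+".png",a)
E
python3 - <<'E'
from bench import camera
import pickle
from h import *
d={n:camera(n) for n in("scene","side")}
pickle.dump(d,open("c0.pkl","wb"))
crop(d["scene"]["img"],230,180,330,270,8,"b1")
crop(d["scene"]["img"],110,210,230,300,6,"b2")
crop(d["scene"]["img"],310,170,440,260,6,"b5")
crop(d["side"]["img"],220,180,320,250,8,"b3")
crop(d["side"]["img"],285,130,365,220,6,"b4")
crop(d["side"]["img"],150,240,260,295,7,"b6")
E
```

```text
(no output)
```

View pics/b1.png

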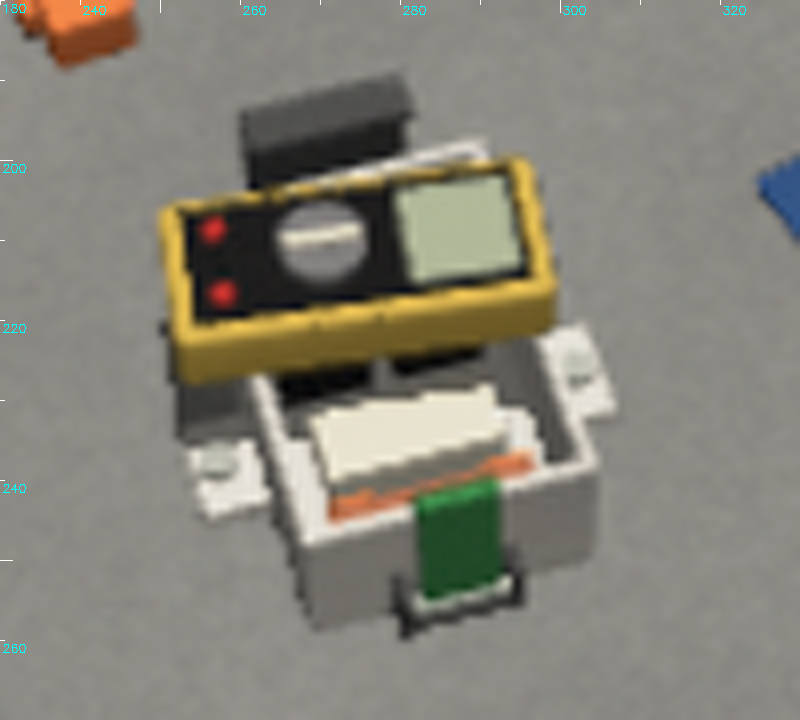

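View pics/b2.png

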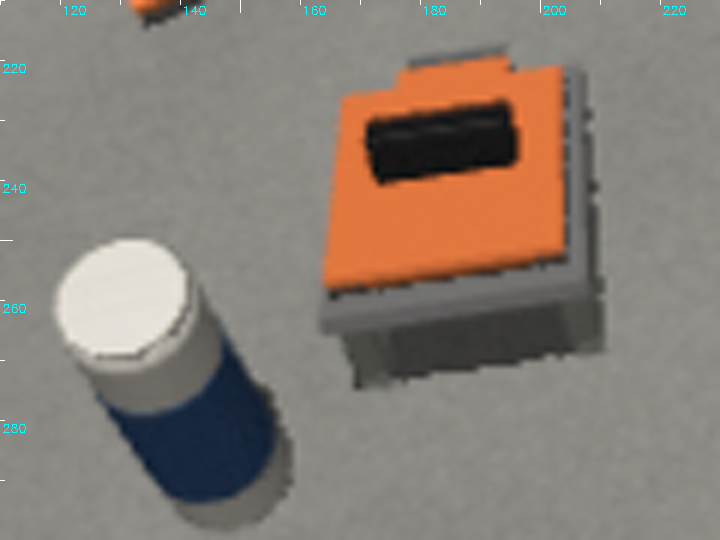

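View pics/b3.png

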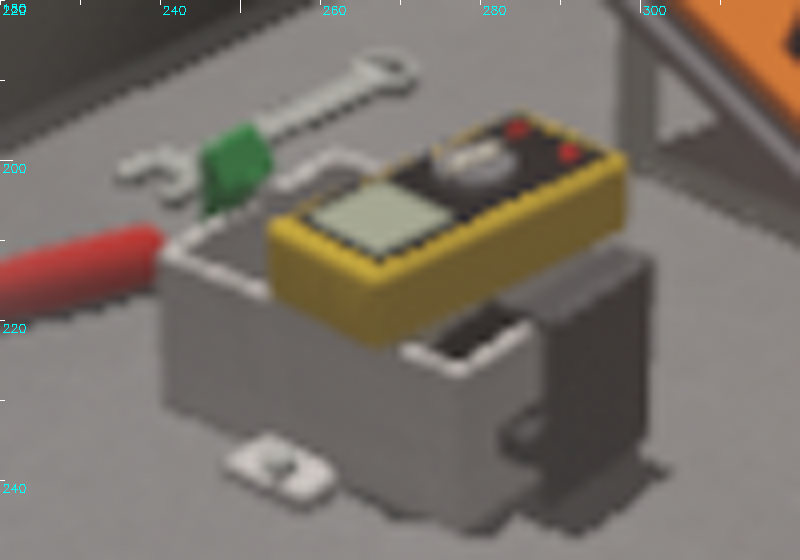

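View pics/b4.png

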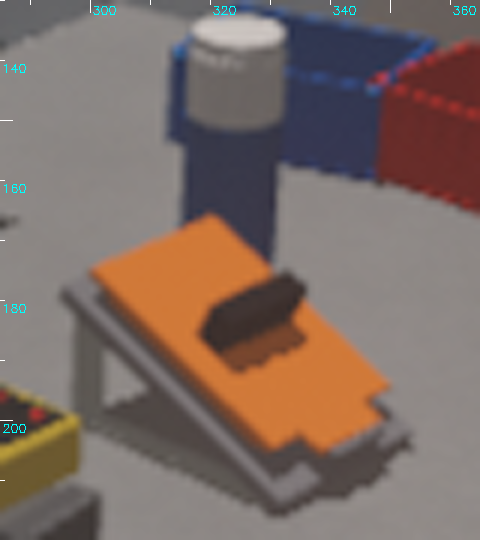

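View pics/b5.png

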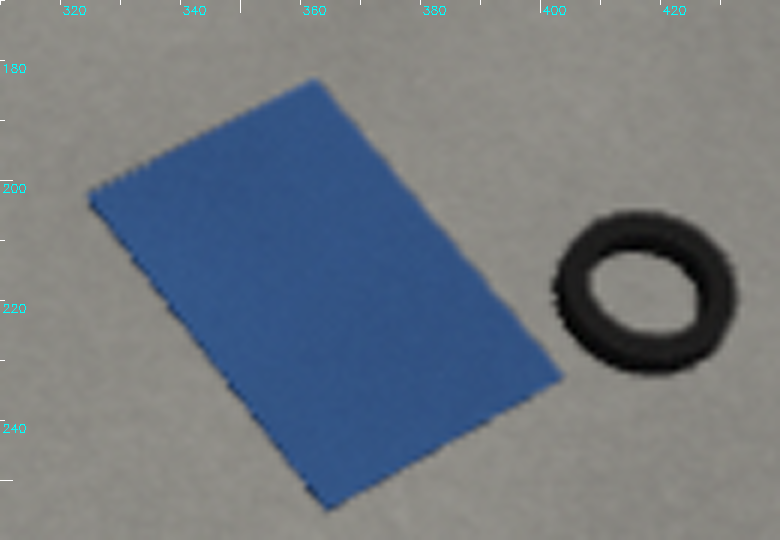

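```bash
cat >> h.py <<'E'
def fit(d,obs,par,x0):
    """obs: list (cam, modelpt, (u,v)); par(x)->R,t"""
    def f(x):
        R,t=par(x); r=[]
        for c,m,uv in obs: r.append(proj(d[c],R@np.array(m)+t)[0]-uv)
        return np.concatenate(r)
    s=least_squares(f,x0,x_scale=0.1); return s.x,f(s.x).reshape(-1,2)
def yawpar(z=None):
    if z is None: return lambda x:(Ro.from_euler('z',x[0]).as_matrix(),np.array(x[1:4]))
    return lambda x:(Ro.from_euler('z',x[0]).as_matrix(),np.array([x[1],x[2],z]))
def slope(a): # cover on stand: yaw, pos; pitch so +x rises
    return lambda x:((Ro.from_euler('z',x[0])*Ro.from_euler('y',-a)).as_matrix(),np.array(x[1:4]))
E
cat > m1.py <<'E'
import pickle
from h import *
np.set_printoptions(precision=4,suppress=True)
d=pickle.load(open("c0.pkl","rb"))
def S(c,x0,y0,s,m,p): return (c,m,((p[0]+.5)/s-.5+x0,(p[1]+.5)/s-.5+y0))
a=lambda m,p:S("scene",230,180,8,m,p)
b=lambda m,p:S("side",220,180,8,m,p)
B=[a((.075,-.055,.07),(305,543)),a((.075,.055,.07),(598,463)),a((.075,-.055,0),(318,628)),a((.075,.055,0),(590,558)),a((-.075,.055,.07),(487,140)),
 b((-.075,.055,.07),(458,375)),b((.075,.055,.07),(163,255)),b((.075,-.055,.07),(335,148)),b((.075,.055,0),(165,403))]
for nm,P,x0 in (("free",yawpar(),[0,.5,-.1,0]),("z0",yawpar(0),[0,.5,-.1])):
    x,r=fit(d,B,P,x0); print("box",nm,x,np.abs(r).max(1))
box=x
M=[a((-.07,.031,.034),(162,208)),a((-.07,-.031,.034),(182,338)),a((.07,-.031,.034),(553,290)),a((.07,.031,.034),(525,158)),
 a((-.07,-.031,0),(185,382)),a((.07,-.031,0),(555,332)),
 b((.07,-.031,.034),(270,222)),b((.07,.031,.034),(378,278)),b((-.07,.031,.034),(625,160)),b((.07,.031,0),(378,348)),b((.07,-.031,0),(270,295)),b((-.07,-.031,.034),(518,112))]
for nm,P,x0 in (("free",yawpar(),[1.5,.5,-.1,0.07]),("z",yawpar(.07),[1.5,.5,-.1])):
    x,r=fit(d,M,P,x0); print("meter",nm,x,np.abs(r).max(1))
for p in ((88,192),(317,78),(563,377),(330,510)): 
    m=S("scene",310,170,6,None,p)[2]; print(ray(d["scene"],*m,.004))
a=lambda m,p:S("scene",110,210,6,m,p)
b=lambda m,p:S("side",285,130,6,m,p)
C=[a((-.075,-.055,.005),(345,97)),a((-.075,.055,.005),(562,67)),a((.078,-.055,.005),(326,283)),a((.078,.055,.005),(562,253)),
 b((.078,.055,.005),(92,270)),b((.078,-.055,.005),(210,213)),b((-.075,.055,.005),(272,450)),b((-.075,-.055,.005),(390,385))]
x,r=fit(d,C,slope(np.radians(25)),[0,.5,-.3,.06]); print("cover",x,np.abs(r).max(1))
Rr,t=slope(np.radians(25))(x); print("rib",Rr@[0,0,.033]+t,"tongue",Rr@[-.091,0,.0025]+t)
E
python3 m1.py
```

```text
box free [ 0.0349  0.5977 -0.0033  0.0007] [0.3788 0.1918 1.0154 0.3277 0.8079 0.2436 1.2074 0.3766 0.7854]
box z0 [ 0.0346  0.5976 -0.0034] [0.3408 0.292  1.0325 0.2971 0.8196 0.4713 1.1653 0.5851 0.7444]
meter free [ 1.4914  0.5775 -0.0133  0.0703] [1.3254 1.1336 0.5686 1.5069 1.0754 0.3877 1.295  0.3994 1.0116 1.4975
 1.1041 0.9184]
meter z [ 1.491   0.5775 -0.0133] [1.3281 1.1439 0.5528 1.4576 1.1078 0.4346 1.2823 0.3929 1.0259 1.5721
 1.0915 0.8436]
[0.5236 0.162  0.004 ]
[0.483  0.3037 0.004 ]
[0.692  0.3641 0.004 ]
[0.735  0.2245 0.004 ]
cover [-0.0808  0.5846 -0.2827  0.0627] [0.4703 0.2279 0.5752 1.0636 0.7474 0.6179 0.7486 0.42  ]
rib [ 0.5707 -0.2816  0.0926] tongue [ 0.5014 -0.276   0.0265]
```

```bash
cat >> h.py <<'E'
def cur():
    from bench import sense
    s=sense(); q=s["eef_rot"]; return s,Ro.from_quat([q[1],q[2],q[3],q[0]]).as_matrix(),np.array(s["position"])
def Rtool(ax,jaw):
    x=np.array(ax,float);x/=np.linalg.norm(x); z=np.array(jaw,float); z-=x*(z@x); z/=np.linalg.norm(z)
    return np.c_[x,np.cross(z,x),z]
def plan(Rt,pt,show=True):
    """rotvec in tool axes, and shift (mm) in the tool axes before and after turning"""
    s,R,p=cur()
    best=None
    for flip in (0,1):
        R2=Rt@(np.diag([1,-1,-1]) if flip else np.eye(3))
        rv=Ro.from_matrix(R.T@R2).as_rotvec()
        print("flip",flip,"rotvec",rv.round(4),"|deg|",np.degrees(np.linalg.norm(rv)).round(1),"shift before turn",(R.T@(np.array(pt)-p)*1e3).round(1),"after",(R2.T@(np.array(pt)-p)*1e3).round(1))
    print("q",s["q"].round(3),"p",p.round(4),"F",np.array(s["force"]).round(1),"gap",round(s["finger_gap"],4),"t",s["t"])
E
python3 - <<'E'
from h import *
import pickle
np.set_printoptions(precision=4,suppress=True)
d=pickle.load(open("c0.pkl","rb"))
s,R,p=cur(); print(R,s["q"])
y=1.491-np.pi/2
plan(Rtool([0,0,-1],[np.cos(y),np.sin(y),0]),[.53,-.013,.26])
print("can",ray(d["scene"],131.5,251,.19))
from bench import camera
c=camera("wrist"); Rc=np.array(c["R"]);tc=np.array(c["t"]); o=-Rc.T@tc
print("cam in tool: pos",R.T@(o-p),"R",Rc@R)
E
```

```text
[[-0.0002  0.9464  0.3229]
 [ 0.0009  0.3229 -0.9464]
 [-1.      0.0001 -0.001 ]] [-1.2987  0.0915  1.2313  0.      1.8198 -0.0567]
flip 0 rotvec [-1.1622 -0.0008 -0.0006] |deg| 66.6 shift before turn [ -28.8  497.4 -416.4] after [-29.3 579.8 291. ]
flip 1 rotvec [ 1.9794 -0.0007  0.0009] |deg| 113.4 shift before turn [ -28.8  497.4 -416.4] after [ -29.3 -579.8 -291. ]
q [-1.299  0.091  1.231  0.     1.82  -0.057] p [ 0.1937 -0.5677  0.2307] F [-0.5  0.9  0.8] gap 0.0854 t 0.25
can [ 0.6632 -0.4069  0.19  ]
cam in tool: pos [-0.1422  0.0661 -0.0004] R [[-0.0002 -0.0001  1.    ]
 [-0.2667 -0.9638 -0.0002]
 [ 0.9638 -0.2667  0.0001]]
```

```bash
cat >> h.py <<'E'
def rows(Rt,pt,n,flip=0,hand=0):
    s,R,p=cur(); pt=np.array(pt)
    if flip: Rt=Rt@np.diag([1,-1,-1])
    rv=Ro.from_matrix(R.T@Rt).as_rotvec()/n
    for k in range(n):
        w=(pt-p)/(n-k); dl=np.round(R.T@w*1e3,1); rr=np.round(rv,3)
        print(f'{k}: x {dl[0]} y {dl[1]} z {dl[2]} r {rr[0]} {rr[1]} {rr[2]}')
        p=p+R@dl/1e3; R=R@Ro.from_rotvec(rr).as_matrix()
    print("end err mm",((pt-p)*1e3).round(2),"rot",Ro.from_matrix(R.T@Rt).as_rotvec().round(4))
E
python3 - <<'E'
from h import *
y=1.491-np.pi/2
rows(Rtool([0,0,-1],[np.cos(y),np.sin(y),0]),[.58,-.013,.26],20)
E
```

```text
0: x -1.4 y 27.2 z -20.0 r -0.058 -0.0 -0.0
1: x -1.4 y 28.4 z -18.4 r -0.058 -0.0 -0.0
2: x -1.4 y 29.4 z -16.7 r -0.058 -0.0 -0.0
3: x -1.4 y 30.3 z -15.0 r -0.058 -0.0 -0.0
4: x -1.5 y 31.1 z -13.2 r -0.058 -0.0 -0.0
5: x -1.4 y 31.8 z -11.4 r -0.058 -0.0 -0.0
6: x -1.5 y 32.4 z -9.5 r -0.058 -0.0 -0.0
7: x -1.4 y 32.9 z -7.6 r -0.058 -0.0 -0.0
8: x -1.5 y 33.3 z -5.7 r -0.058 -0.0 -0.0
9: x -1.4 y 33.6 z -3.8 r -0.058 -0.0 -0.0
10: x -1.5 y 33.8 z -1.8 r -0.058 -0.0 -0.0
11: x -1.4 y 33.8 z 0.1 r -0.058 -0.0 -0.0
12: x -1.5 y 33.7 z 2.1 r -0.058 -0.0 -0.0
13: x -1.4 y 33.6 z 4.0 r -0.058 -0.0 -0.0
14: x -1.5 y 33.3 z 6.0 r -0.058 -0.0 -0.0
15: x -1.4 y 32.9 z 7.9 r -0.058 -0.0 -0.0
16: x -1.5 y 32.3 z 9.8 r -0.058 -0.0 -0.0
17: x -1.4 y 31.7 z 11.7 r -0.058 -0.0 -0.0
18: x -1.5 y 31.0 z 13.5 r -0.058 -0.0 -0.0
19: x -1.4 y 30.2 z 15.2 r -0.058 -0.0 -0.0
end err mm [-0.01  0.04  0.03] rot [-0.0022 -0.0002 -0.0006]
```

Call:
{"fn": "arm_command", "kwargs": {"targets": [{"hand": 0,"x": -1.4,"y": 27,"z": -20,"rx": -0.058,"ry": 0,"rz": 0},{"hand": 0,"x": -1.4,"y": 28,"z": -18,"rx": -0.058,"ry": 0,"rz": 0},{"hand": 0,"x": -1.4,"y": 29,"z": -17,"rx": -0.058,"ry": 0,"rz": 0},{"hand": 0,"x": -1.4,"y": 30,"z": -15,"rx": -0.058,"ry": 0,"rz": 0},{"hand": 0,"x": -1.4,"y": 31,"z": -13,"rx": -0.058,"ry": 0,"rz": 0},{"hand": 0,"x": -1.4,"y": 32,"z": -11,"rx": -0.058,"ry": 0,"rz": 0},{"hand": 0,"x": -1.4,"y": 32,"z": -10,"rx": -0.058,"ry": 0,"rz": 0},{"hand": 0,"x": -1.4,"y": 33,"z": -8,"rx": -0.058,"ry": 0,"rz": 0},{"hand": 0,"x": -1.4,"y": 33,"z": -6,"rx": -0.058,"ry": 0,"rz": 0},{"hand": 0,"x": -1.4,"y": 34,"z": -4,"rx": -0.058,"ry": 0,"rz": 0}]}}

```text
t: 1.13
position: [0.3856, -0.2893, 0.2455]
eef_rot: [0.669, 0.229, 0.669, -0.229]
force: [0.1, -0.2, 0.6]
finger_gap: 0.0852
```

Call:
{"fn": "arm_command", "kwargs": {"targets": [{"hand": 0,"x": -1.4,"y": 34,"z": -2,"rx": -0.058,"ry": 0,"rz": 0},{"hand": 0,"x": -1.4,"y": 34,"z": 0,"rx": -0.058,"ry": 0,"rz": 0},{"hand": 0,"x": -1.4,"y": 34,"z": 2,"rx": -0.058,"ry": 0,"rz": 0},{"hand": 0,"x": -1.4,"y": 34,"z": 4,"rx": -0.058,"ry": 0,"rz": 0},{"hand": 0,"x": -1.4,"y": 33,"z": 6,"rx": -0.058,"ry": 0,"rz": 0},{"hand": 0,"x": -1.4,"y": 33,"z": 8,"rx": -0.058,"ry": 0,"rz": 0},{"hand": 0,"x": -1.4,"y": 32,"z": 10,"rx": -0.058,"ry": 0,"rz": 0},{"hand": 0,"x": -1.4,"y": 32,"z": 12,"rx": -0.058,"ry": 0,"rz": 0},{"hand": 0,"x": -1.4,"y": 31,"z": 13,"rx": -0.058,"ry": 0,"rz": 0},{"hand": 0,"x": -1.4,"y": 30,"z": 15,"rx": -0.058,"ry": 0,"rz": 0}]}}

```text
t: 1.97
position: [0.5788, -0.0108, 0.2593]
eef_rot: [0.707, 0.028, 0.707, -0.028]
force: [-0.2, -1.3, 0.5]
finger_gap: 0.0853
```

Run:
```python
from h import *
from bench import camera
import pickle
y=1.491-np.pi/2
plan(Rtool([0,0,-1],[np.cos(y),np.sin(y),0]),[.58,-.013,.26])
c=camera("wrist"); pickle.dump(c,open("w1.pkl","wb")); cv2.imwrite("pics/w1.png",c["img"])
plan(Rtool([0,0,-1],[np.cos(y),np.sin(y),0]),[.58,-.013,.26])
```

```text
flip 0 rotvec [0.0009 0.0002 0.0001] |deg| 0.1 shift before turn [-0.7 -2.1  1.3] after [-0.7 -2.1  1.3]
flip 1 rotvec [-3.1407e+00 -1.0000e-04  2.0000e-04] |deg| 180.0 shift before turn [-0.7 -2.1  1.3] after [-0.7  2.1 -1.3]
q [-7.700e-02  4.100e-02  1.233e+00 -0.000e+00  1.867e+00  1.000e-03] p [ 0.5788 -0.0108  0.2593] F [-0.2 -1.3  0.5] gap 0.0853 t 1.9667
flip 0 rotvec [ 0.009   0.0004 -0.0037] |deg| 0.6 shift before turn [-1.7 -7.1 -0.5] after [-1.7 -7.1 -0.5]
flip 1 rotvec [-3.1325e+00  5.7000e-03  6.0000e-04] |deg| 179.5 shift before turn [-1.7 -7.1 -0.5] after [-1.7  7.1  0.5]
q [-7.100e-02  4.600e-02  1.229e+00  4.000e-03  1.865e+00  1.000e-03] p [ 0.581  -0.006   0.2583] F [-3.6  1.9 -1.6] gap 0.0857 t 2.0167
```

View pics/w1.png

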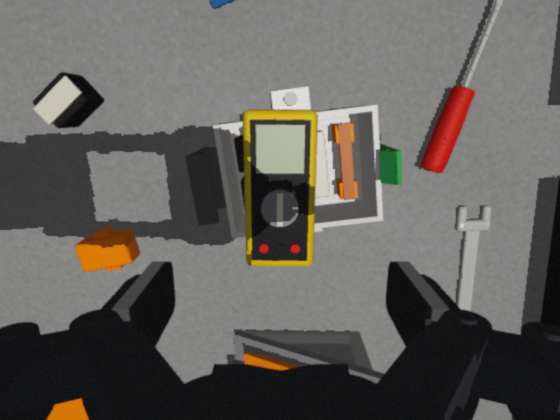

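Run:
```python
from h import *
from bench import camera
import pickle
y=1.491-np.pi/2
for i in range(2): c=camera("wrist")
plan(Rtool([0,0,-1],[np.cos(y),np.sin(y),0]),[.58,-.013,.26])
pickle.dump(c,open("w1.pkl","wb"))
crop(c["img"],180,80,420,280,3,"w1c")
```

```text
flip 0 rotvec [ 0.0014 -0.0014 -0.0002] |deg| 0.1 shift before turn [-1.6 -2.5  1.4] after [-1.6 -2.5  1.4]
flip 1 rotvec [-3.1402e+00  3.0000e-04 -2.2000e-03] |deg| 179.9 shift before turn [-1.6 -2.5  1.4] after [-1.6  2.5 -1.4]
q [-0.077  0.043  1.233  0.     1.867  0.002] p [ 0.5788 -0.0104  0.2584] F [-0.4 -0.4 -0.5] gap 0.0852 t 2.1167
```

View pics/w1c.png

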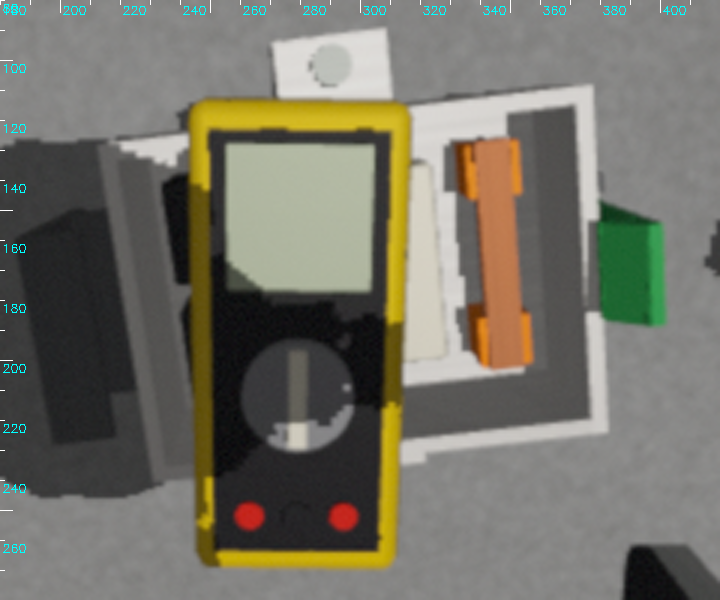

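Run:
```python
from h import *
import pickle
np.set_printoptions(precision=4,suppress=True)
c=pickle.load(open("w1.pkl","rb"))
P=lambda u,v,z: ray(c,(u+.5)/3-.5+180,(v+.5)/3-.5+80,z)
for n,u,v,z in (("disp",301,144,.104),("jacks",296.5,516,.104),("end-",298,567,.104),("end+ top",300,100,.104),("end+ bot",300,100,.07),
  ("L",190,330,.104),("R",404,330,.104),
  ("box ++",592,86,.07),("box +-",607,432,.07),("box in ++",574,105,.07),("box in +-",590,418,.07),("latch l",663,222,.095),("latch r",663,324,.095)): print(n,P(u,v,z))
```

```text
disp [0.5819 0.044  0.104 ]
jacks [ 0.5724 -0.0643  0.104 ]
end- [ 0.5716 -0.0809  0.104 ]
end+ top [0.5825 0.0556 0.104 ]
end+ bot [0.5824 0.0553 0.07  ]
L [ 0.5465 -0.0053  0.104 ]
R [ 0.6073 -0.0098  0.104 ]
box ++ [0.6697 0.0528 0.07  ]
box +- [ 0.6742 -0.0565  0.07  ]
box in ++ [0.6643 0.0476 0.07  ]
box in +- [ 0.6687 -0.0513  0.07  ]
latch l [0.6833 0.0141 0.095 ]
latch r [ 0.6837 -0.0157  0.095 ]
```

Call:
{"fn": "arm_command", "kwargs": {"targets": [{"hand": 0,"x": 15,"y": -2.6,"z": 2,"rx": 0,"ry": 0,"rz": 0},{"hand": 0,"x": 28,"y": 0,"z": 0,"rx": 0.005,"ry": 0,"rz": 0},{"hand": 0,"x": 32,"y": 0,"z": 0,"rx": 0.005,"ry": 0,"rz": 0},{"hand": 0,"x": 32,"y": 0,"z": 0,"rx": 0,"ry": 0,"rz": 0},{"hand": 0,"x": 32,"y": 0,"z": 0,"rx": 0,"ry": 0,"rz": 0},{"hand": 0,"x": 28,"y": 0,"z": 0,"rx": 0,"ry": 0,"rz": 0},{"hand": 0,"x": 15,"y": 0,"z": 0,"rx": 0,"ry": 0,"rz": 0},{"hand": 0,"x": 6,"y": 0,"z": 0,"rx": 0,"ry": 0,"rz": 0},{"hand": 0,"x": 0,"y": 0,"z": 0,"rx": 0,"ry": 0,"rz": 0},{"hand": 0,"x": 0,"y": 0,"z": 0,"rx": 0,"ry": 0,"rz": 0}]}}

```text
t: 2.95
position: [0.5802, -0.0158, 0.0725]
eef_rot: [0.707, 0.033, 0.706, -0.033]
force: [-0.3, 0.1, -0.0]
finger_gap: 0.0856
```

Call:
{"fn": "arm_command", "kwargs": {"targets": [{"hand": 255,"x": 0,"y": 0,"z": 0,"rx": 0,"ry": 0,"rz": 0},{"hand": 255,"x": 0,"y": 0,"z": 0,"rx": 0,"ry": 0,"rz": 0},{"hand": 255,"x": 0,"y": 0,"z": 0,"rx": 0,"ry": 0,"rz": 0},{"hand": 255,"x": 0,"y": 0,"z": 0,"rx": 0,"ry": 0,"rz": 0},{"hand": 255,"x": 0,"y": 0,"z": 0,"rx": 0,"ry": 0,"rz": 0},{"hand": 255,"x": 0,"y": 0,"z": 0,"rx": 0,"ry": 0,"rz": 0},{"hand": 255,"x": 0,"y": 0,"z": 0,"rx": 0,"ry": 0,"rz": 0},{"hand": 255,"x": 0,"y": 0,"z": 0,"rx": 0,"ry": 0,"rz": 0},{"hand": 255,"x": 0,"y": 0,"z": 0,"rx": 0,"ry": 0,"rz": 0},{"hand": 255,"x": -3,"y": 0,"z": 0,"rx": 0,"ry": 0,"rz": 0}]}}

```text
t: 3.78
position: [0.5802, -0.0153, 0.075]
eef_rot: [0.707, 0.032, 0.706, -0.033]
force: [-0.0, 0.7, -2.4]
finger_gap: 0.0608
```

Run:
```python
from h import *
from bench import camera
import pickle
c=camera("wrist"); cv2.imwrite("pics/w2.png",c["img"])
c=camera("side"); crop(c["img"],200,130,340,250,5,"s2")
y=1.491-np.pi/2
plan(Rtool([0,0,-1],[np.cos(y),np.sin(y),0]),[.6084,.2636,.21])
```

```text
flip 0 rotvec [-0.0122  0.0007 -0.0001] |deg| 0.7 shift before turn [-135.2  280.2    2.6] after [-135.2  280.2    5.9]
flip 1 rotvec [ 3.1294e+00 -1.0000e-04 -1.1000e-03] |deg| 179.3 shift before turn [-135.2  280.2    2.6] after [-135.2 -280.2   -5.9]
q [-0.085  0.064  1.537  0.     1.54   0.007] p [ 0.5801 -0.0152  0.0748] F [ 1.  -0.1 -3.4] gap 0.0611 t 3.8833
```

View pics/w2.png

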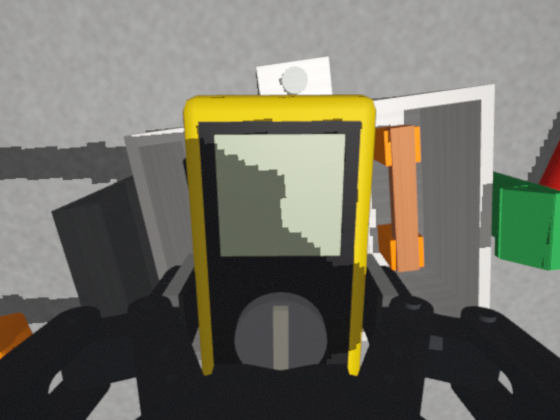

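View pics/s2.png

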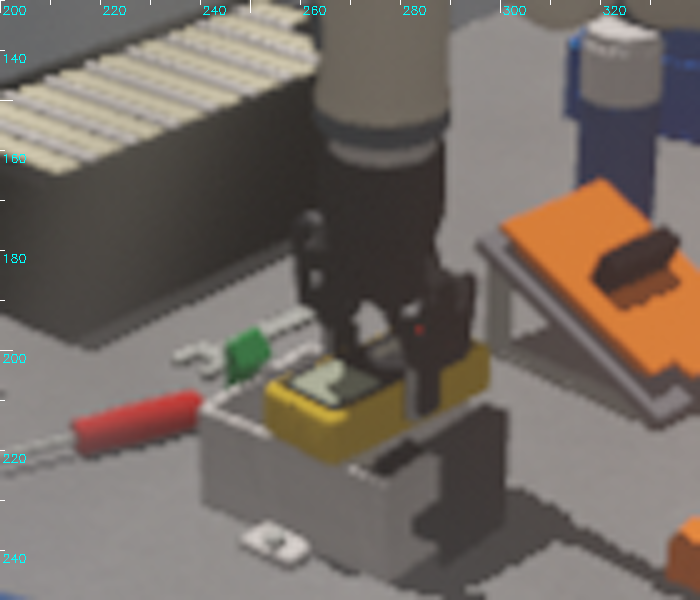

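Call:
{"fn": "arm_command", "kwargs": {"targets": [{"hand": 255,"x": -20,"y": 0,"z": 0,"rx": 0,"ry": 0,"rz": 0},{"hand": 255,"x": -25,"y": 0,"z": 0,"rx": 0,"ry": 0,"rz": 0},{"hand": 255,"x": -25,"y": 15,"z": 2,"rx": 0,"ry": 0,"rz": 0},{"hand": 255,"x": 0,"y": 35,"z": 0,"rx": 0,"ry": 0,"rz": 0},{"hand": 255,"x": 0,"y": 40,"z": 0,"rx": 0,"ry": 0,"rz": 0},{"hand": 255,"x": 0,"y": 40,"z": 0,"rx": 0,"ry": 0,"rz": 0},{"hand": 255,"x": 0,"y": 40,"z": 0,"rx": 0,"ry": 0,"rz": 0},{"hand": 255,"x": 0,"y": 40,"z": 0,"rx": 0,"ry": 0,"rz": 0},{"hand": 255,"x": 0,"y": 40,"z": 0,"rx": 0,"ry": 0,"rz": 0},{"hand": 255,"x": 10,"y": 25,"z": 0,"rx": 0,"ry": 0,"rz": 0}]}}

```text
t: 4.72
position: [0.6073, 0.2629, 0.1357]
eef_rot: [0.707, 0.032, 0.706, -0.031]
force: [0.4, -0.3, -1.7]
finger_gap: 0.0608
```

Call:
{"fn": "arm_command", "kwargs": {"targets": [{"hand": 255,"x": 20,"y": 5,"z": 0,"rx": 0,"ry": 0,"rz": 0},{"hand": 255,"x": 30,"y": 0,"z": 0,"rx": 0,"ry": 0,"rz": 0},{"hand": 255,"x": 30,"y": 0,"z": 0,"rx": 0,"ry": 0,"rz": 0},{"hand": 255,"x": 20,"y": 0,"z": 0,"rx": 0,"ry": 0,"rz": 0},{"hand": 255,"x": 12,"y": 0,"z": 0,"rx": 0,"ry": 0,"rz": 0},{"hand": 255,"x": 5,"y": 0,"z": 0,"rx": 0,"ry": 0,"rz": 0},{"hand": 255,"x": 0,"y": 0,"z": 0,"rx": 0,"ry": 0,"rz": 0},{"hand": 255,"x": 0,"y": 0,"z": 0,"rx": 0,"ry": 0,"rz": 0},{"hand": 255,"x": 0,"y": 0,"z": 0,"rx": 0,"ry": 0,"rz": 0},{"hand": 255,"x": 0,"y": 0,"z": 0,"rx": 0,"ry": 0,"rz": 0}]}}

```text
t: 5.55
position: [0.6089, 0.2637, 0.0197]
eef_rot: [0.708, 0.033, 0.705, -0.032]
force: [0.8, -0.4, -2.0]
finger_gap: 0.0607
```

Run:
```python
from h import *
from bench import camera
c=camera("side"); crop(c["img"],140,180,280,300,5,"s3")
y=1.491-np.pi/2
plan(Rtool([0,0,-1],[np.cos(y),np.sin(y),0]),[.6084,.2636,.006])
```

```text
flip 0 rotvec [-0.0123  0.0028 -0.0014] |deg| 0.7 shift before turn [13.3 -0.1 -0.3] after [13.3 -0.1 -0.2]
flip 1 rotvec [ 3.1292e+00 -2.2000e-03 -4.4000e-03] |deg| 179.3 shift before turn [13.3 -0.1 -0.3] after [13.3  0.1  0.2]
q [0.358 0.314 1.355 0.    1.469 0.45 ] p [0.6087 0.2637 0.0193] F [ 0.4  1.2 -3.6] gap 0.0609 t 5.6
```

View pics/s3.png

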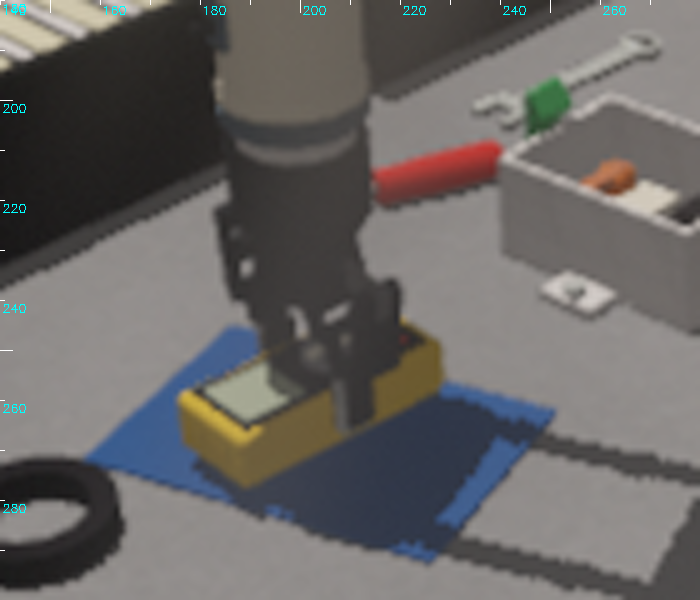

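Call:
{"fn": "arm_command", "kwargs": {"targets": [{"hand": 255,"x": 5,"y": 0,"z": 0,"rx": 0,"ry": 0,"rz": 0},{"hand": 255,"x": 4,"y": 0,"z": 0,"rx": 0,"ry": 0,"rz": 0},{"hand": 255,"x": 2.5,"y": 0,"z": 0,"rx": 0,"ry": 0,"rz": 0},{"hand": 255,"x": 1,"y": 0,"z": 0,"rx": 0,"ry": 0,"rz": 0},{"hand": 255,"x": 0,"y": 0,"z": 0,"rx": 0,"ry": 0,"rz": 0},{"hand": 255,"x": 0,"y": 0,"z": 0,"rx": 0,"ry": 0,"rz": 0},{"hand": 0,"x": 0,"y": 0,"z": 0,"rx": 0,"ry": 0,"rz": 0},{"hand": 0,"x": 0,"y": 0,"z": 0,"rx": 0,"ry": 0,"rz": 0},{"hand": 0,"x": 0,"y": 0,"z": 0,"rx": 0,"ry": 0,"rz": 0},{"hand": 0,"x": 0,"y": 0,"z": 0,"rx": 0,"ry": 0,"rz": 0}]}}

```text
t: 6.43
position: [0.6075, 0.2633, 0.0043]
eef_rot: [0.706, 0.032, 0.707, -0.033]
force: [-0.2, -0.2, 0.4]
finger_gap: 0.0855
```

Call:
{"fn": "arm_command", "kwargs": {"targets": [{"hand": 0,"x": 0,"y": 0,"z": 0,"rx": 0,"ry": 0,"rz": 0},{"hand": 0,"x": 0,"y": 0,"z": 0,"rx": 0,"ry": 0,"rz": 0},{"hand": 0,"x": -10,"y": 0,"z": 0,"rx": 0,"ry": 0,"rz": 0},{"hand": 0,"x": -20,"y": 0,"z": 0,"rx": 0,"ry": 0,"rz": 0},{"hand": 0,"x": -30,"y": 0,"z": 0,"rx": 0,"ry": 0,"rz": 0},{"hand": 0,"x": -35,"y": 0,"z": 0,"rx": 0,"ry": 0,"rz": 0},{"hand": 0,"x": -35,"y": 0,"z": 0,"rx": 0,"ry": 0,"rz": 0},{"hand": 0,"x": -35,"y": 0,"z": 0,"rx": 0,"ry": 0,"rz": 0},{"hand": 0,"x": -35,"y": 0,"z": 0,"rx": 0,"ry": 0,"rz": 0},{"hand": 0,"x": -20,"y": 0,"z": 0,"rx": 0,"ry": 0,"rz": 0}]}}

```text
t: 7.27
position: [0.6082, 0.2636, 0.2313]
eef_rot: [0.709, 0.033, 0.704, -0.032]
force: [-0.0, 0.8, 1.3]
finger_gap: 0.0854
```

Run:
```python
from h import *
from bench import camera
import pickle
np.set_printoptions(precision=4,suppress=True)
c=camera("side"); crop(c["img"],140,200,280,300,5,"s4")
c=camera("scene");pickle.dump(c,open("sc4.pkl","wb")); crop(c["img"],230,180,420,280,4,"s4b")
# view poses: box and cover
a=np.radians(25);y=-.0808
n=np.array([-np.sin(a)*np.cos(y),-np.sin(a)*np.sin(y),np.cos(a)])
plan(Rtool([0,0,-1],[np.cos(y),np.sin(y),0]),[.585,-.29,.30])
```

```text
flip 0 rotvec [-0.0112  0.0097 -0.0046] |deg| 0.9 shift before turn [ -69.9 -553.5   27.6] after [ -67.6 -554.    20.7]
flip 1 rotvec [ 3.1304 -0.0072 -0.0152] |deg| 179.4 shift before turn [ -69.9 -553.5   27.6] after [-67.6 554.  -20.7]
q [ 0.358  0.258  1.043 -0.     1.83   0.45 ] p [0.6091 0.2639 0.2324] F [-0.   1.1  1. ] gap 0.0849 t 7.3667
```

View pics/s4.png

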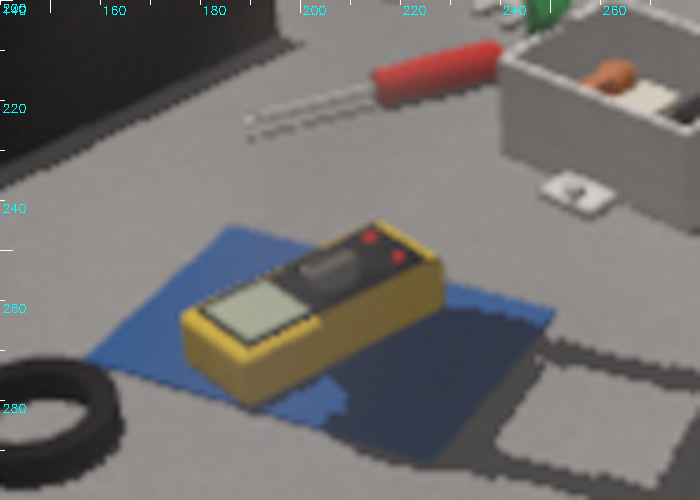

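View pics/s4b.png

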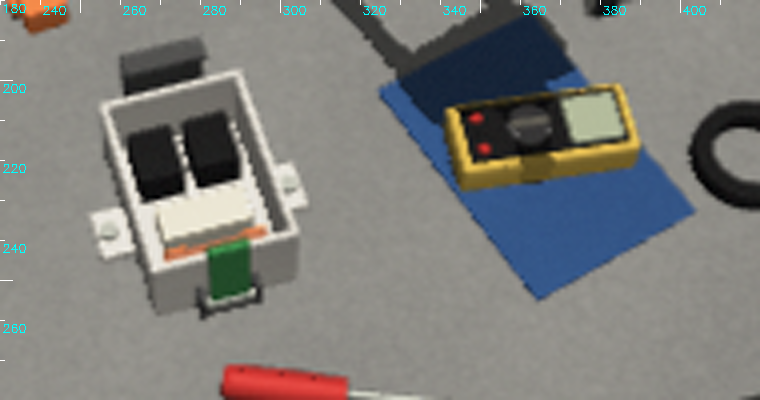

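Call:
{"fn": "arm_command", "kwargs": {"targets": [{"hand": 0,"x": -4,"y": -20,"z": 0,"rx": 0,"ry": 0,"rz": 0},{"hand": 0,"x": -4,"y": -36,"z": 0,"rx": 0,"ry": 0,"rz": 0},{"hand": 0,"x": -4,"y": -40,"z": 0,"rx": 0,"ry": 0,"rz": 0},{"hand": 0,"x": -4,"y": -40,"z": 0,"rx": 0,"ry": 0,"rz": 0},{"hand": 0,"x": -4,"y": -40,"z": 0,"rx": 0,"ry": 0,"rz": 0},{"hand": 0,"x": -4,"y": -36,"z": 0,"rx": 0,"ry": 0,"rz": 0},{"hand": 0,"x": -4,"y": -30,"z": 0,"rx": 0,"ry": 0,"rz": 0},{"hand": 0,"x": 0,"y": -20,"z": 0,"rx": 0,"ry": 0,"rz": 0},{"hand": 0,"x": 0,"y": -4,"z": 0,"rx": 0,"ry": 0,"rz": 0},{"hand": 0,"x": 0,"y": 0,"z": 0,"rx": 0,"ry": 0,"rz": 0}]}}

```text
t: 8.2
position: [0.5828, -0.0027, 0.2521]
eef_rot: [0.706, 0.033, 0.707, -0.033]
force: [0.4, 0.2, 0.8]
finger_gap: 0.0854
```

Run:
```python
from h import *
from bench import camera
import pickle
np.set_printoptions(precision=4,suppress=True)
print("meter",ray(pickle.load(open("sc4.pkl","rb")),361,213,.038))
for i in range(3): c=camera("wrist")
print(cur()[2])
pickle.dump(c,open("w5.pkl","wb")); crop(c["img"],170,70,420,270,3,"w5")
```

```text
meter [0.6127 0.2504 0.038 ]
[ 0.5832 -0.0003  0.2522]
```

View pics/w5.png

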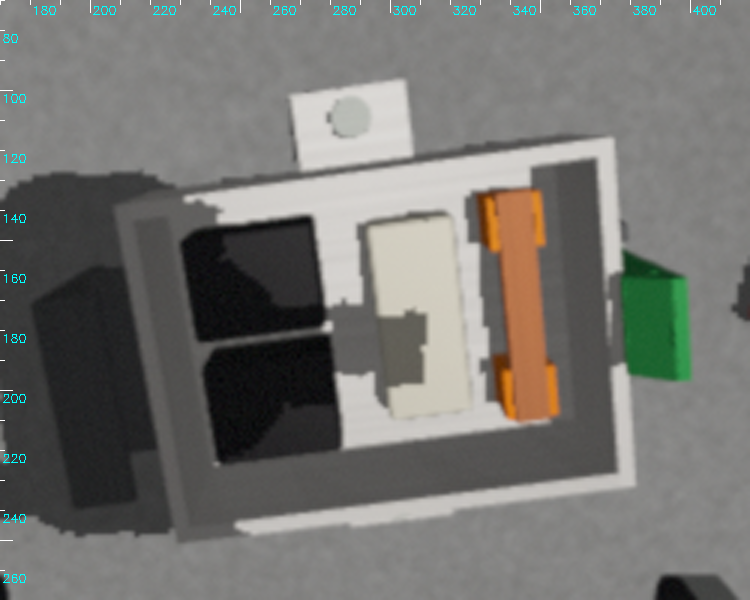

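Run:
```python
from h import *
import pickle
np.set_printoptions(precision=4,suppress=True)
c=pickle.load(open("w5.pkl","rb"))
P=lambda u,v:((u+.5)/3-.5+170,(v+.5)/3-.5+70)
O=[("w",(.075,.055,.07),P(614,138)),("w",(.075,-.055,.07),P(634,486)),("w",(-.075,-.055,.07),P(178,543)),("w",(-.075,.055,.07),P(116,206)),
("w",(.07,.05,.07),P(597,158)),("w",(.07,-.05,.07),P(618,472))]
for pr,x0 in((yawpar(0),[0,.6,0]),(yawpar(),[0,.6,0,0])):
    x,r=fit({"w":c},O,pr,x0); print(x,r.tolist())
```

```text
[ 0.0412  0.5973 -0.005 ] [[0.03220319720793441, -0.3024415893584944], [0.5278207769886194, 0.2528800272735623], [-0.5602977806019567, 0.2882492602728348], [-0.7732982263454176, -0.15656366905147934], [0.4196309630003725, -0.4405961930193456], [0.35813296418052687, 0.6992507472286889]]
[ 0.0411  0.5976 -0.0053 -0.0021] [[-0.2973798983128404, 0.06365220643326097], [0.168184854432468, -0.11989038561392817], [0.0003335896191742904, -0.20999745314799156], [-0.011425513377702146, 0.03349368443295475], [0.12579789034873556, -0.12004000221257627], [0.03155668863541905, 0.35037510738513333]]
```

```bash
cat >> h.py <<'E'
BOX=(0.0412,np.array([.5974,-.005,0.]))
def coverR(yaw,a): return (Ro.from_euler('z',yaw)*Ro.from_euler('y',-a)).as_matrix()
def toolR(Rc): return Rtool(-Rc[:,2],Rc[:,0])
E
python3 - <<'E'
from h import *
Rc=coverR(-.081,np.radians(25)); t=np.array([.5846,-.2827,.0627])
rows(toolR(Rc),t+Rc@[0,0,.14],10)
E
```

```text
0: x 6.2 y -28.2 z -3.2 r -0.001 -0.044 0.0
1: x 6.1 y -28.2 z -3.5 r -0.001 -0.044 0.0
2: x 5.9 y -28.2 z -3.8 r -0.001 -0.044 0.0
3: x 5.8 y -28.1 z -4.1 r -0.001 -0.044 0.0
4: x 5.6 y -28.1 z -4.4 r -0.001 -0.044 0.0
5: x 5.4 y -28.2 z -4.6 r -0.001 -0.044 0.0
6: x 5.2 y -28.1 z -4.9 r -0.001 -0.044 0.0
7: x 5.0 y -28.1 z -5.1 r -0.001 -0.044 0.0
8: x 4.7 y -28.2 z -5.4 r -0.001 -0.044 0.0
9: x 4.4 y -28.1 z -5.6 r -0.001 -0.044 0.0
end err mm [-0.01 -0.01 -0.06] rot [0.0006 0.0027 0.0015]
```

Call:
{"fn": "arm_command", "kwargs": {"targets": [{"hand": 0,"x": 6.2,"y": -28,"z": -3.2,"rx": -0.001,"ry": -0.044,"rz": 0},{"hand": 0,"x": 6.1,"y": -28,"z": -3.5,"rx": -0.001,"ry": -0.044,"rz": 0},{"hand": 0,"x": 5.9,"y": -28,"z": -3.8,"rx": -0.001,"ry": -0.044,"rz": 0},{"hand": 0,"x": 5.8,"y": -28,"z": -4.1,"rx": -0.001,"ry": -0.044,"rz": 0},{"hand": 0,"x": 5.6,"y": -28,"z": -4.4,"rx": -0.001,"ry": -0.044,"rz": 0},{"hand": 0,"x": 5.4,"y": -28,"z": -4.6,"rx": -0.001,"ry": -0.044,"rz": 0},{"hand": 0,"x": 5.2,"y": -28,"z": -4.9,"rx": -0.001,"ry": -0.044,"rz": 0},{"hand": 0,"x": 5,"y": -28,"z": -5.1,"rx": -0.001,"ry": -0.044,"rz": 0},{"hand": 0,"x": 4.7,"y": -28,"z": -5.4,"rx": -0.001,"ry": -0.044,"rz": 0},{"hand": 0,"x": 4.4,"y": -28,"z": -5.6,"rx": -0.001,"ry": -0.04,"rz": 0}]}}

```text
t: 9.18
position: [0.5258, -0.2772, 0.1901]
eef_rot: [0.843, 0.021, 0.536, -0.034]
force: [0.1, -0.4, -1.9]
finger_gap: 0.0852
```

Run:
```python
from h import *
from bench import camera
import pickle
for i in range(4): c=camera("wrist")
pickle.dump(c,open("w6.pkl","wb")); cv2.imwrite("pics/w6.png",c["img"])
crop(c["img"],130,20,460,310,2,"w6c")
Rc=coverR(-.081,np.radians(25)); t=np.array([.5846,-.2827,.0627])
plan(toolR(Rc),t+Rc@[0,0,.14])
```

```text
flip 0 rotvec [-0.0012 -0.0016  0.0013] |deg| 0.1 shift before turn [ 0.2 -1.   0.1] after [ 0.2 -1.   0.1]
flip 1 rotvec [3.1404e+00 2.1000e-03 2.5000e-03] |deg| 179.9 shift before turn [ 0.2 -1.   0.1] after [ 0.2  1.  -0.1]
q [-0.679 -0.279  1.707  0.244  1.352 -0.606] p [ 0.5255 -0.2769  0.1897] F [0.4 0.  0.6] gap 0.0855 t 9.3833
```

View pics/w6.png

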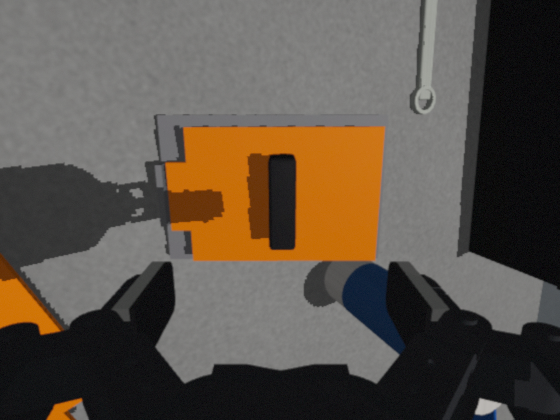

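View pics/w6c.png

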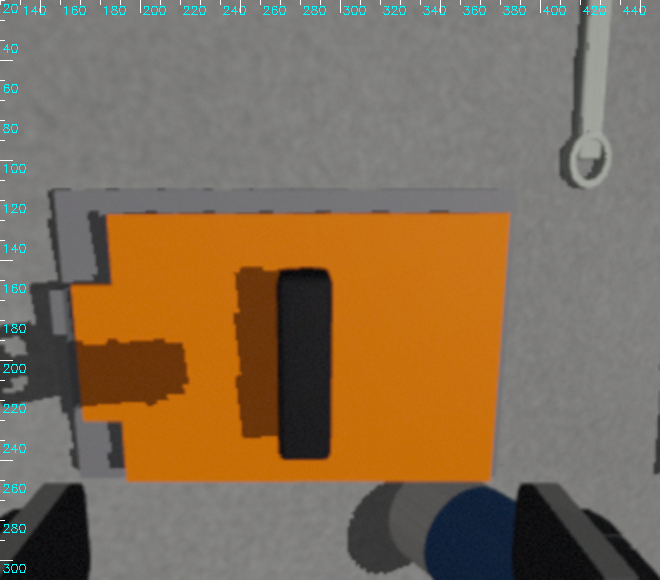

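Run:
```python
from h import *
import pickle
np.set_printoptions(precision=4,suppress=True)
c=pickle.load(open("w6.pkl","rb"))
P=lambda u,v:((u+.5)/2-.5+130,(v+.5)/2-.5+20)
O=[("w",(-.075,.055,.005),P(107,212)),("w",(.078,.055,.005),P(510,212)),("w",(.078,-.055,.005),P(491,481)),("w",(-.075,-.055,.005),P(126,481)),
("w",(-.091,.028,.005),P(71,285)),("w",(-.091,-.028,.005),P(80,420)),
("w",(-.075,.028,.005),P(111,285)),("w",(-.075,-.028,.005),P(121,420)),]
x,r=fit({"w":c},O,slope(np.radians(25)),[0,.58,-.28,.06]); print(x,np.abs(r).max(1))
full=lambda x:((Ro.from_euler('z',x[0])*Ro.from_euler('y',-x[4])*Ro.from_euler('x',x[5])).as_matrix(),np.array(x[1:4]))
x2,r=fit({"w":c},O,full,[0,.58,-.28,.06,.43,0]); print(x2,np.abs(r).max(1))
s,R,p=cur()
for X,f in((x,slope(np.radians(25))),(x2,full)):
    Rc,t=f(X); print("TCP in cover mm",(Rc.T@(p-t)*1e3).round(1), "toolrot",Ro.from_matrix(toolR(Rc).T@R).as_rotvec().round(4))
# rib top sides
print("rib check", proj(c,(lambda R_t:[R_t[0]@np.array(m)+R_t[1] for m in((-.01,.035,.033),(.01,.035,.033),(.01,-.035,.033),(-.01,-.035,.033))])(full(x2))).round(1).tolist(), "seen",[P(*q) for q in((279,270),(330,270),(328,459),(279,459))])
```

```text
[-0.0821  0.5821 -0.2832  0.0639] [0.5075 0.2795 0.3599 0.1953 0.4778 1.0871 0.5006 0.1462]
[-0.082   0.5821 -0.2832  0.0638  0.4342 -0.0087] [0.3598 0.0217 0.2605 0.3017 0.5532 1.0101 0.5848 0.213 ]
TCP in cover mm [  1.6   1.6 138.1] toolrot [ 0.0002  0.0016 -0.0008]
TCP in cover mm [  1.3   0.4 138.2] toolrot [ 0.0003 -0.0006  0.0078]
rib check [[267.6, 156.9], [296.3, 156.9], [295.4, 250.8], [268.6, 250.8]] seen [(269.25, 154.75), (294.75, 154.75), (293.75, 249.25), (269.25, 249.25)]
```

Call:
{"fn": "arm_command", "kwargs": {"targets": [{"hand": 0,"x": 15,"y": -1,"z": -1.5,"rx": 0,"ry": 0,"rz": 0},{"hand": 0,"x": 25,"y": 0,"z": 0,"rx": 0,"ry": 0,"rz": 0},{"hand": 0,"x": 28,"y": 0,"z": 0,"rx": 0,"ry": 0,"rz": 0},{"hand": 0,"x": 28,"y": 0,"z": 0,"rx": 0,"ry": 0,"rz": 0},{"hand": 0,"x": 18,"y": 0,"z": 0,"rx": 0,"ry": 0,"rz": 0},{"hand": 0,"x": 10,"y": 0,"z": 0,"rx": 0,"ry": 0,"rz": 0},{"hand": 0,"x": 5,"y": 0,"z": 0,"rx": 0,"ry": 0,"rz": 0},{"hand": 0,"x": 0,"y": 0,"z": 0,"rx": 0,"ry": 0,"rz": 0},{"hand": 0,"x": 0,"y": 0,"z": 0,"rx": 0,"ry": 0,"rz": 0},{"hand": 0,"x": 0,"y": 0,"z": 0,"rx": 0,"ry": 0,"rz": 0}]}}

```text
t: 10.22
position: [0.5791, -0.2834, 0.075]
eef_rot: [0.843, 0.02, 0.536, -0.036]
force: [0.3, 0.3, -0.6]
finger_gap: 0.085
```

Run:
```python
from h import *
from bench import camera
c=camera("side"); crop(c["img"],260,120,380,220,6,"s7")
c=camera("wrist"); cv2.imwrite("pics/w7.png",c["img"])
Rc=coverR(-.082,np.radians(25)); t=np.array([.5821,-.2832,.0639]); s,R,p=cur()
print("TCP in cover mm",(Rc.T@(p-t)*1e3).round(1),s["force"])
```

```text
TCP in cover mm [ 1.6 -0.7 11.2] [-0.17615243  0.25004789 -0.67583602]
```

View pics/w7.png

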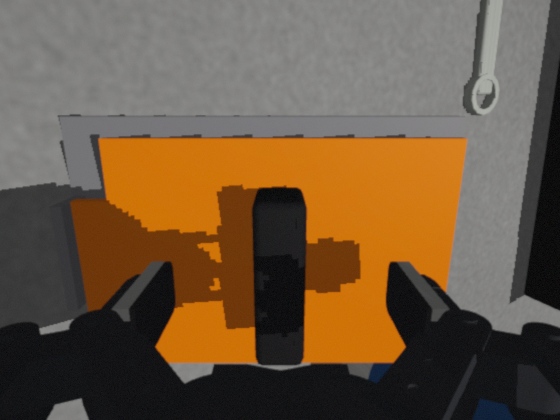

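View pics/s7.png

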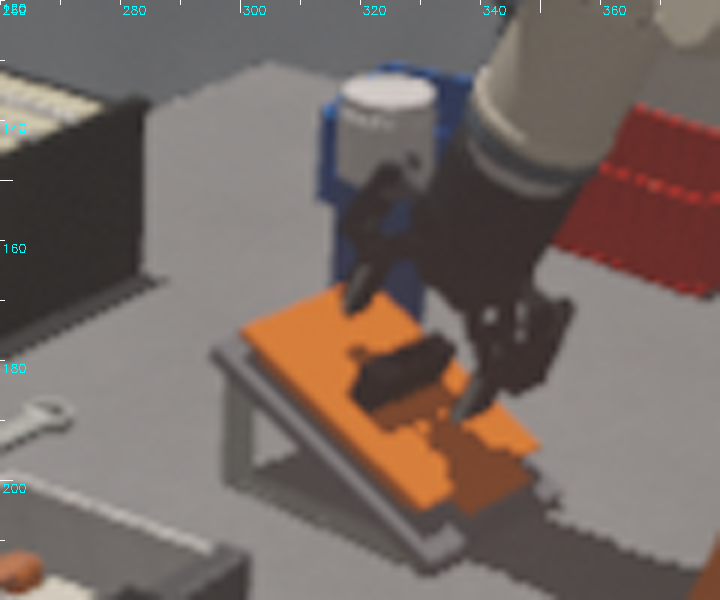

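Call:
{"fn": "arm_command", "kwargs": {"targets": [{"hand": 0,"x": 3,"y": 0,"z": -1,"rx": 0,"ry": 0,"rz": 0},{"hand": 0,"x": 0,"y": 0,"z": 0,"rx": 0,"ry": 0,"rz": 0},{"hand": 255,"x": 0,"y": 0,"z": 0,"rx": 0,"ry": 0,"rz": 0},{"hand": 255,"x": 0,"y": 0,"z": 0,"rx": 0,"ry": 0,"rz": 0},{"hand": 255,"x": 0,"y": 0,"z": 0,"rx": 0,"ry": 0,"rz": 0},{"hand": 255,"x": 0,"y": 0,"z": 0,"rx": 0,"ry": 0,"rz": 0},{"hand": 255,"x": 0,"y": 0,"z": 0,"rx": 0,"ry": 0,"rz": 0},{"hand": 255,"x": 0,"y": 0,"z": 0,"rx": 0,"ry": 0,"rz": 0},{"hand": 255,"x": 0,"y": 0,"z": 0,"rx": 0,"ry": 0,"rz": 0},{"hand": 255,"x": 0,"y": 0,"z": 0,"rx": 0,"ry": 0,"rz": 0}]}}

```text
t: 11.15
position: [0.5787, -0.2833, 0.0699]
eef_rot: [0.843, 0.021, 0.537, -0.035]
force: [-3.2, 0.4, 2.5]
finger_gap: 0.0187
```

Call:
{"fn": "arm_command", "kwargs": {"targets": [{"hand": 255,"x": 0,"y": 0,"z": 0,"rx": 0,"ry": 0,"rz": 0},{"hand": 255,"x": 0,"y": 0,"z": 0,"rx": 0,"ry": 0,"rz": 0},{"hand": 255,"x": 0,"y": 0,"z": 0,"rx": 0,"ry": 0,"rz": 0},{"hand": 255,"x": 0,"y": 0,"z": 0,"rx": 0,"ry": 0,"rz": 0},{"hand": 255,"x": -5,"y": 0,"z": 0,"rx": 0,"ry": 0,"rz": 0},{"hand": 255,"x": -15,"y": 0,"z": 0,"rx": 0,"ry": 0,"rz": 0},{"hand": 255,"x": -25,"y": 0,"z": 0,"rx": 0,"ry": 0,"rz": 0},{"hand": 255,"x": -25,"y": 0,"z": 0,"rx": 0,"ry": 0,"rz": 0},{"hand": 255,"x": -10,"y": 0,"z": 0,"rx": 0,"ry": 0,"rz": 0},{"hand": 255,"x": 0,"y": 0,"z": 0,"rx": 0,"ry": 0,"rz": 0}]}}

```text
t: 11.98
position: [0.5455, -0.281, 0.1454]
eef_rot: [0.844, 0.02, 0.535, -0.036]
force: [0.4, 0.2, -1.6]
finger_gap: 0.019
```

Run:
```python
from h import *
from bench import camera
import pickle
c=camera("side"); crop(c["img"],260,120,380,220,6,"s8")
for i in range(2):c=camera("wrist")
cv2.imwrite("pics/w8.png",c["img"]); s,R,p=cur();pickle.dump((c,R,p),open("w8.pkl","wb"))
print(p,s["force"],s["moment"],s["finger_gap"],s["t"])
```

```text
[ 0.54472481 -0.27984511  0.14005475] [ 0.24527229 -0.42336703 -3.30840393] [0.01249769 0.37410967 0.03473851] 0.01905932581225728 12.1333
```

View pics/w8.png

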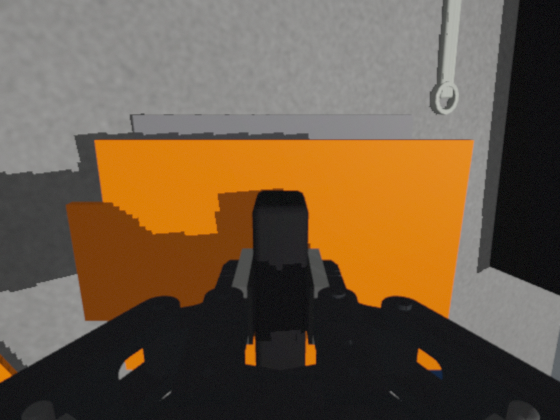

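View pics/s8.png

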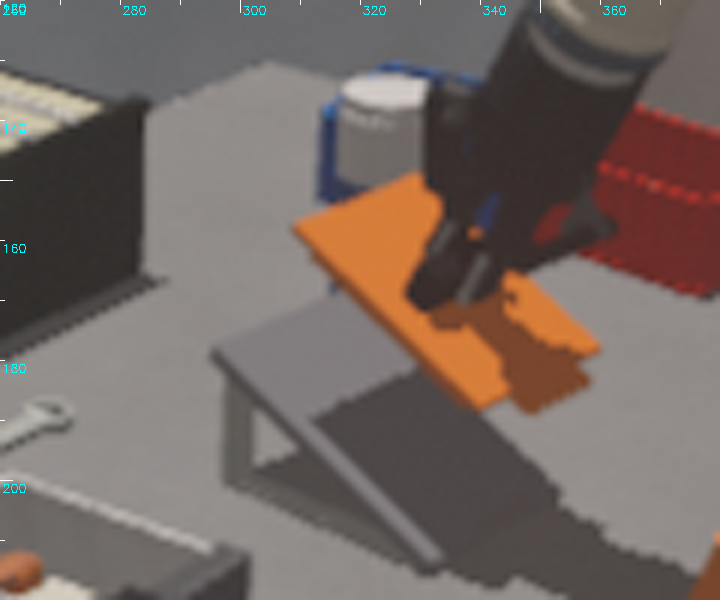

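Run:
```python
from h import *
import pickle
np.set_printoptions(precision=4,suppress=True)
c,R,p=pickle.load(open("w8.pkl","rb"))
crop(c["img"],50,120,180,220,5,"w8a"); crop(c["img"],380,120,500,220,5,"w8b");crop(c["img"],60,280,180,340,5,"w8c")
Rc=coverR(-.082,np.radians(25)); t=np.array([.5821,-.2832,.0639]); pg=np.array([.5787,-.2833,.0699])
print("prior TCP in cover",(Rc.T@(pg-t)*1e3))
tc=p-R@( (toolR(Rc).T@Rc) @ (Rc.T@(pg-t))) # assumes aligned
Rcn=R@toolR(Rc).T@Rc
for m in((-.075,.055,.005),(.078,.055,.005),(-.091,.028,.005),(-.091,-.028,.005),(-.01,.035,.033),(.01,.035,.033)): print(m,proj(c,Rcn@np.array(m)+tc))
```

```text
prior TCP in cover [-0.528  -0.3782  6.8665]
(-0.075, 0.055, 0.005) [[ 97.0997 137.9752]]
(0.078, 0.055, 0.005) [[476.4204 138.125 ]]
(-0.091, 0.028, 0.005) [[ 68.065  202.6882]]
(-0.091, -0.028, 0.005) [[ 87.1864 318.9509]]
(-0.01, 0.035, 0.033) [[254.3788 203.921 ]]
(0.01, 0.035, 0.033) [[312.7963 203.9411]]
```

View pics/w8a.png

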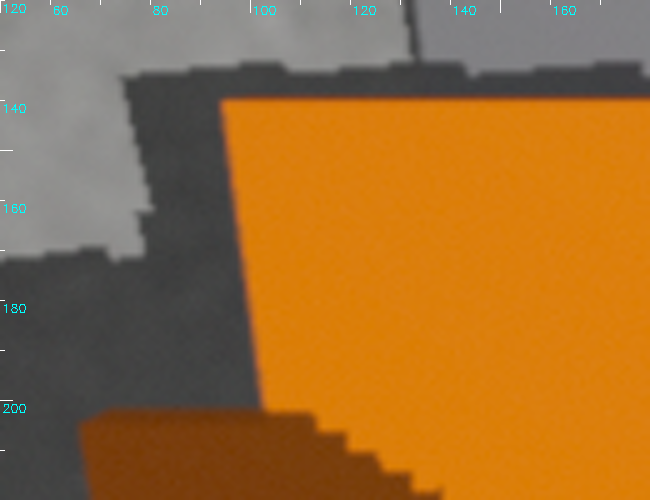

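View pics/w8b.png

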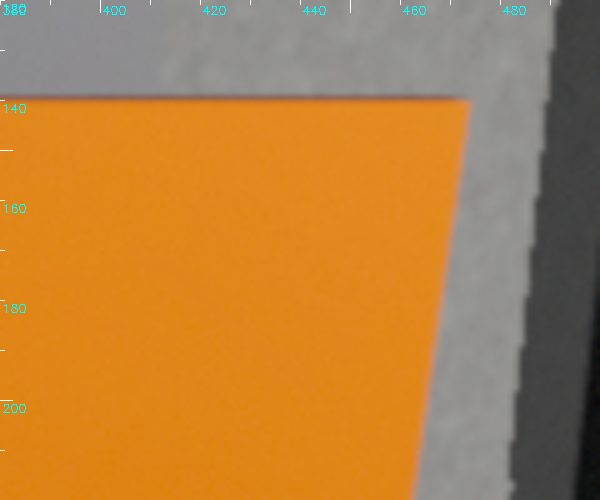

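View pics/w8c.png

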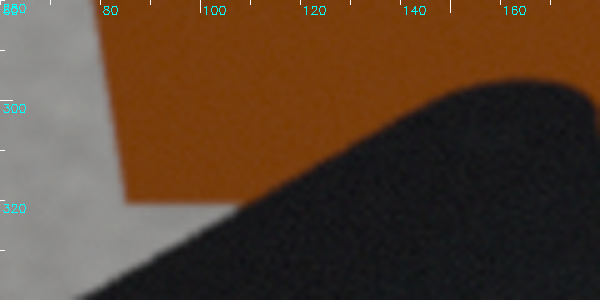

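Run:
```python
from h import *
import pickle
np.set_printoptions(precision=4,suppress=True)
c,R,p=pickle.load(open("w8.pkl","rb"))
A=np.array([[0,0,-1],[0,1,0],[1,0,0]]).T # placeholder
O=[("w",(-.075,.055,.005),(93.6,139.2)),("w",(.078,.055,.005),(473.8,139.0)),("w",(-.091,.028,.005),(65.4,202.3)),("w",(-.091,-.028,.005),(84.8,320.2)),("w",(-.075,.028,.005),(102,202.2)),("w",(.078,.0,.005),(380+(463-430/5*0)/5*1-.4+0,205.0))][:5]
O.append(("w",(.078,.055-.110*0.2,.005),None)); O=O[:5]
f=lambda x:((Ro.from_euler('z',x[0])*Ro.from_euler('y',-x[4])*Ro.from_euler('x',x[5])).as_matrix(),np.array(x[1:4]))
for g,x0 in((f,[0,.55,-.28,.14,.43,0]),):
    x,r=fit({"w":c},O,g,x0); print(x,np.abs(r).max(1)); Rc,t=g(x)
    print("TCP in cover",Rc.T@(p-t)*1e3,"rot of tool vs cover-aligned",Ro.from_matrix(toolR(Rc).T@R).as_rotvec())
Rc0=coverR(-.082,np.radians(25)); rel=toolR(Rc0).T@Rc0
g=lambda x:(R@rel,np.array(x)); x,r=fit({"w":c},O,g,[.55,-.28,.14]); print(x,np.abs(r).max(1)); print("TCP in cover",(R@rel).T@(p-x)*1e3)
```

```text
[-0.0798  0.5462 -0.2799  0.1342  0.4512 -0.013 ] [0.474  0.3043 0.7244 0.9201 0.9373]
TCP in cover [ 1.2715 -0.1547  5.9245] rot of tool vs cover-aligned [0.0018 0.0174 0.0112]
[ 0.5469 -0.2798  0.1338] [0.7925 0.4427 0.8879 0.6505 1.001 ]
TCP in cover [ 0.6808 -0.2263  6.6124]
```

```bash
cat >> h.py <<'E'
G=np.array([.0007,-.0002,.0066]) # TCP in cover
def target(a,Kx,Kz,dy=0,G=G):
    """a tilt rad; K: cover(-75,0,0) in box xz (mm) -> tool R, TCP world"""
    yaw,b=BOX; Rb=Ro.from_euler('z',yaw).as_matrix(); Rc=coverR(yaw,a)
    t=b+Rb@np.array([Kx,dy,Kz])/1e3-Rc@[-.075,0,0]
    return toolR(Rc),t+Rc@G,t
def KLd(a,L,d,e=(-75,70)):
    return e[0]+L*np.cos(a)-d*np.sin(a), e[1]+L*np.sin(a)+d*np.cos(a)
def where():
    """print cover pose in box from the tool pose"""
    s,R,p=cur(); yaw,b=BOX; Rb=Ro.from_euler('z',yaw).as_matrix()
    Rc=R@toolR(np.eye(3)).T; t=Rb.T@(p-Rc@G-b)*1e3; Rl=Rb.T@Rc
    e=Ro.from_matrix(Rl).as_euler('ZYX'); K=t+Rl@[-75,0,0]; T=t+Rl@[-91,0,2.5]
    print("cover origin",t.round(1),"yaw,tilt,roll",e[0].round(4),(-e[1]).round(4),e[2].round(4),"K",K.round(1),"tongue",T.round(1),"F",np.array(s["force"]).round(1),"M",np.array(s["moment"]).round(2),"gap",round(s["finger_gap"],4),"t",round(s["t"],2))
E
python3 - <<'E'
from h import *
where()
a=np.radians(25)
R,p,t=target(a,*KLd(a,30,45)); rows(R,p,12)
E
```

```text
cover origin [ -61.8 -272.5  133.8] yaw,tilt,roll -0.1231 0.4338 -0.0009 K [-129.3 -264.2  102.3] tongue [-144.8 -262.2   97.8] F [ 0.2 -0.4 -3.3] M [0.01 0.37 0.03] gap 0.0191 t 12.13
0: x -0.6 y 23.2 z 2.9 r -0.009 -0.0 0.004
1: x -0.5 y 23.1 z 3.2 r -0.009 -0.0 0.004
2: x -0.4 y 23.1 z 3.4 r -0.009 -0.0 0.004
3: x -0.4 y 23.1 z 3.6 r -0.009 -0.0 0.004
4: x -0.3 y 23.0 z 3.8 r -0.009 -0.0 0.004
5: x -0.2 y 23.0 z 4.0 r -0.009 -0.0 0.004
6: x -0.1 y 23.0 z 4.2 r -0.009 -0.0 0.004
7: x 0.0 y 22.9 z 4.4 r -0.009 -0.0 0.004
8: x 0.1 y 22.9 z 4.6 r -0.009 -0.0 0.004
9: x 0.3 y 22.9 z 4.8 r -0.009 -0.0 0.004
10: x 0.3 y 22.8 z 5.0 r -0.009 -0.0 0.004
11: x 0.4 y 22.8 z 5.1 r -0.009 -0.0 0.004
end err mm [ 0.04 -0.04 -0.03] rot [-0.0037 -0.0028  0.0046]
```

Call:
{"fn": "arm_command", "kwargs": {"targets": [{"hand": 255,"x": -1,"y": 15,"z": 2,"rx": -0.009,"ry": 0,"rz": 0.004},{"hand": 255,"x": -1,"y": 25,"z": 3,"rx": -0.011,"ry": 0,"rz": 0.005},{"hand": 255,"x": -1,"y": 30,"z": 4,"rx": -0.011,"ry": 0,"rz": 0.005},{"hand": 255,"x": -1,"y": 34,"z": 5,"rx": -0.012,"ry": 0,"rz": 0.006},{"hand": 255,"x": 0,"y": 36,"z": 6,"rx": -0.012,"ry": 0,"rz": 0.006},{"hand": 255,"x": 0,"y": 36,"z": 7,"rx": -0.012,"ry": 0,"rz": 0.006},{"hand": 255,"x": 0,"y": 34,"z": 7,"rx": -0.012,"ry": 0,"rz": 0.006},{"hand": 255,"x": 0,"y": 30,"z": 6,"rx": -0.011,"ry": 0,"rz": 0.005},{"hand": 255,"x": 1,"y": 22,"z": 5,"rx": -0.011,"ry": 0,"rz": 0.005},{"hand": 255,"x": 1,"y": 12,"z": 4,"rx": -0.011,"ry": 0,"rz": 0.005}]}}

```text
t: 12.97
position: [0.5962, -0.004, 0.1617]
eef_rot: [0.842, -0.012, 0.539, 0.019]
force: [-1.3, -0.4, -2.1]
finger_gap: 0.0191
```

Run:
```python
from h import *
from bench import camera
import pickle
a=np.radians(25)
for i in range(2): c=camera("side")
crop(c["img"],210,130,330,250,5,"s9")
c=camera("wrist"); cv2.imwrite("pics/w9.png",c["img"])
where()
R,p,t=target(a,*KLd(a,30,5)); plan(R,p)
```

```text
cover origin [  1.   -1.5 156. ] yaw,tilt,roll 0.0028 0.433 -0.0016 K [-67.1  -1.6 124.5] tongue [-82.7  -1.7 120.1] F [ 0.2 -0.7 -2.3] M [-0.04  0.37 -0.02] gap 0.0188 t 13.12
flip 0 rotvec [ 0.0025 -0.0033  0.0004] |deg| 0.2 shift before turn [40.8  1.5 -0.1] after [40.8  1.5 -0.2]
flip 1 rotvec [-3.139e+00 -7.000e-04 -5.300e-03] |deg| 179.9 shift before turn [40.8  1.5 -0.1] after [40.8 -1.5  0.2]
q [-0.102 -0.308  1.779  0.063  1.242 -0.153] p [ 0.5963 -0.0067  0.1623] F [ 0.2 -0.7 -2.3] gap 0.0188 t 13.1167
```

View pics/s9.png

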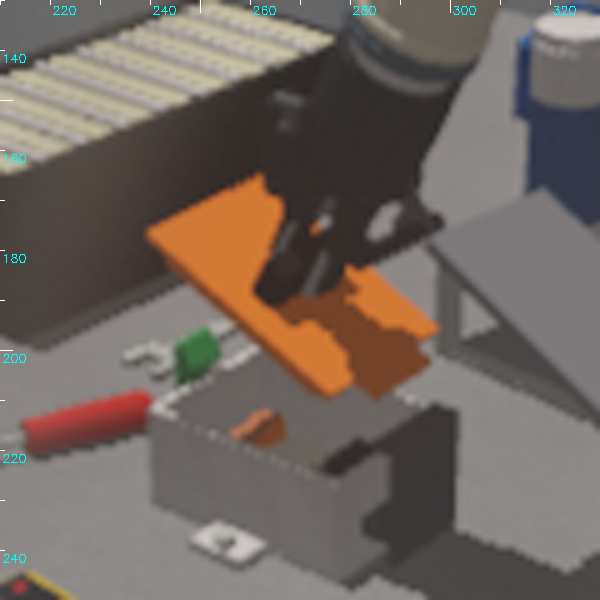

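View pics/w9.png

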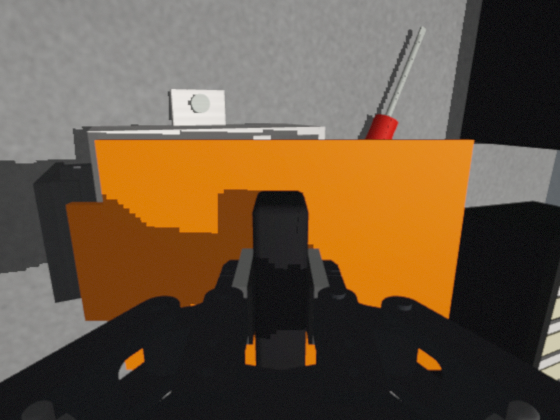

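Call:
{"fn": "arm_command", "kwargs": {"targets": [{"hand": 255,"x": 5,"y": 1.5,"z": 0,"rx": 0.002,"ry": -0.003,"rz": 0},{"hand": 255,"x": 8,"y": 0,"z": 0,"rx": 0,"ry": 0,"rz": 0},{"hand": 255,"x": 10,"y": 0,"z": 0,"rx": 0,"ry": 0,"rz": 0},{"hand": 255,"x": 8,"y": 0,"z": 0,"rx": 0,"ry": 0,"rz": 0},{"hand": 255,"x": 6,"y": 0,"z": 0,"rx": 0,"ry": 0,"rz": 0},{"hand": 255,"x": 3,"y": 0,"z": 0,"rx": 0,"ry": 0,"rz": 0},{"hand": 255,"x": 0,"y": 0,"z": 0,"rx": 0,"ry": 0,"rz": 0},{"hand": 255,"x": 0,"y": 0,"z": 0,"rx": 0,"ry": 0,"rz": 0},{"hand": 255,"x": 0,"y": 0,"z": 0,"rx": 0,"ry": 0,"rz": 0},{"hand": 255,"x": 0,"y": 0,"z": 0,"rx": 0,"ry": 0,"rz": 0}]}}

```text
t: 13.95
position: [0.6137, -0.0051, 0.1287]
eef_rot: [0.844, -0.011, 0.536, 0.017]
force: [-0.2, 0.1, -2.8]
finger_gap: 0.0188
```

Run:
```python
from h import *
from bench import camera
import pickle
a=np.radians(25)
c=camera("side")
crop(c["img"],210,130,330,250,5,"s10")
c=camera("wrist"); s,R0,p0=cur();pickle.dump((c,R0,p0),open("w10.pkl","wb"));crop(c["img"],20,100,340,340,2,"w10")
where()
R,p,t=target(a,*KLd(a,30,5)); plan(R,p)
```

```text
cover origin [ 18.4  -0.6 122.3] yaw,tilt,roll -0.001 0.4397 -0.0007 K [-49.5  -0.5  90.4] tongue [-65.   -0.5  85.9] F [ 0.5 -0.2 -2.8] M [-0.07  0.4   0.01] gap 0.0189 t 14.05
flip 0 rotvec [-0.0009  0.0034  0.0012] |deg| 0.2 shift before turn [ 3.   0.6 -1.7] after [ 3.   0.6 -1.7]
flip 1 rotvec [ 3.1407e+00  1.8000e-03 -5.4000e-03] |deg| 179.9 shift before turn [ 3.   0.6 -1.7] after [ 3.  -0.6  1.7]
q [-0.095 -0.254  1.796  0.062  1.164 -0.147] p [ 0.6136 -0.0051  0.1286] F [ 0.5 -0.2 -2.8] gap 0.0189 t 14.05
```

View pics/s10.png

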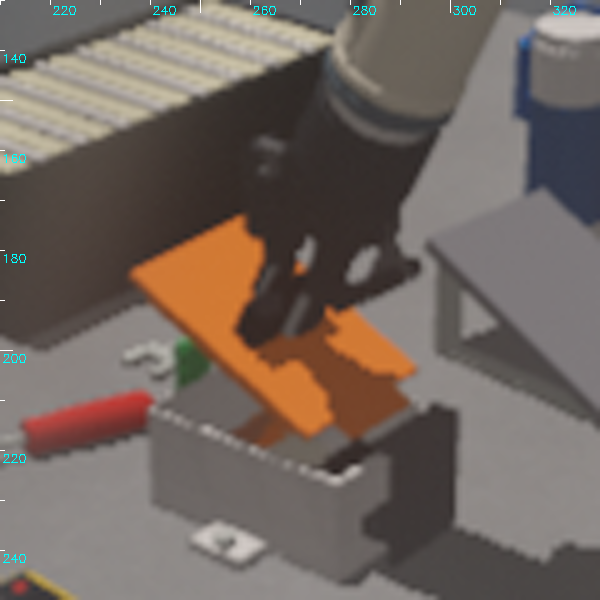

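View pics/w10.png

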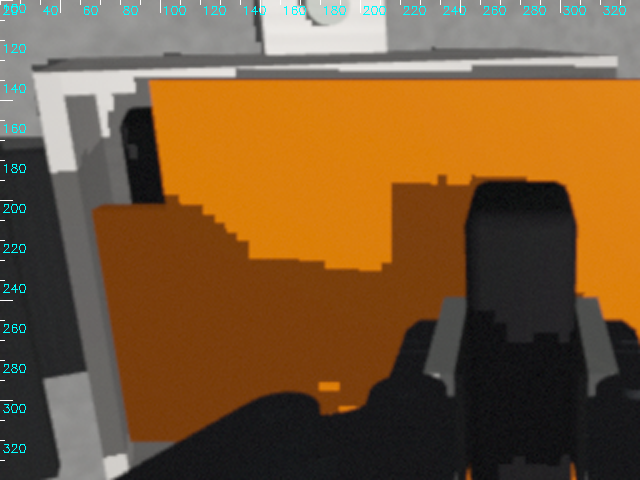

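Run:
```python
from h import *
import pickle
np.set_printoptions(precision=4,suppress=True)
c,R,p=pickle.load(open("w10.pkl","rb")); yaw,b=BOX; Rb=Ro.from_euler('z',yaw).as_matrix()
for m in((-75,55,70),(-75,-55,70),(-70,50,70)): print("box",m,proj(c,b+Rb@np.array(m)/1e3).round(1))
Rc=R@toolR(np.eye(3)).T;t=p-Rc@G
for m in((-.075,.055,.005),(-.091,.028,.005),(-.091,-.028,.005)): print("cov",m,proj(c,Rc@np.array(m)+t).round(1))
```

```text
box (-75, 55, 70) [[ 35.9 136.2]]
box (-75, -55, 70) [[ 75.1 352.2]]
box (-70, 50, 70) [[ 51.3 147.3]]
cov (-0.075, 0.055, 0.005) [[ 94.6 139.8]]
cov (-0.091, 0.028, 0.005) [[ 65.6 204.7]]
cov (-0.091, -0.028, 0.005) [[ 84.9 321.4]]
```

Run:
```python
from h import *
a=np.radians(25)
R,p,t=target(a,*KLd(a,2,5)); plan(R,p)
```

```text
flip 0 rotvec [-0.0009  0.0034  0.0012] |deg| 0.2 shift before turn [  2.9   0.5 -29.7] after [  3.    0.6 -29.7]
flip 1 rotvec [ 3.1407e+00  1.8000e-03 -5.4000e-03] |deg| 179.9 shift before turn [  2.9   0.5 -29.7] after [ 3.  -0.6 29.7]
q [-0.095 -0.254  1.796  0.062  1.164 -0.147] p [ 0.6136 -0.0051  0.1286] F [ 0.5 -0.2 -2.8] gap 0.0189 t 14.05
```

Call:
{"fn": "arm_command", "kwargs": {"targets": [{"hand": 255,"x": 3,"y": 0.5,"z": 0,"rx": 0,"ry": 0.003,"rz": 0.001},{"hand": 255,"x": 0,"y": 0,"z": -4,"rx": 0,"ry": 0,"rz": 0},{"hand": 255,"x": 0,"y": 0,"z": -5,"rx": 0,"ry": 0,"rz": 0},{"hand": 255,"x": 0,"y": 0,"z": -5,"rx": 0,"ry": 0,"rz": 0},{"hand": 255,"x": 0,"y": 0,"z": -5,"rx": 0,"ry": 0,"rz": 0},{"hand": 255,"x": 0,"y": 0,"z": -5,"rx": 0,"ry": 0,"rz": 0},{"hand": 255,"x": 0,"y": 0,"z": -4,"rx": 0,"ry": 0,"rz": 0},{"hand": 255,"x": 0,"y": 0,"z": -1.7,"rx": 0,"ry": 0,"rz": 0},{"hand": 255,"x": 0,"y": 0,"z": 0,"rx": 0,"ry": 0,"rz": 0},{"hand": 255,"x": 0,"y": 0,"z": 0,"rx": 0,"ry": 0,"rz": 0}]}}

```text
t: 14.88
position: [0.5878, -0.0057, 0.1129]
eef_rot: [0.843, -0.011, 0.537, 0.017]
force: [-0.4, -0.2, -2.6]
finger_gap: 0.0191
```

Run:
```python
from h import *
from bench import camera
import pickle
a=np.radians(25)
c=camera("side")
crop(c["img"],210,130,330,250,5,"s11")
c=camera("wrist"); s,R0,p0=cur();pickle.dump((c,R0,p0),open("w11.pkl","wb"));crop(c["img"],20,100,340,340,2,"w11")
where()
R,p,t=target(a,*KLd(a,2,5)); plan(R,p)
```

```text
cover origin [-7.300e+00 -1.000e-01  1.067e+02] yaw,tilt,roll -0.0012 0.4363 0.0004 K [-75.2  -0.   75. ] tongue [-90.8   0.   70.5] F [ 0.5 -0.3 -1.9] M [0.01 0.34 0.  ] gap 0.019 t 14.98
flip 0 rotvec [-0.0011 -0.0001  0.0001] |deg| 0.1 shift before turn [-0.4  0.1  0.1] after [-0.4  0.1  0.1]
flip 1 rotvec [3.1405e+00 2.0000e-04 1.0000e-04] |deg| 179.9 shift before turn [-0.4  0.1  0.1] after [-0.4 -0.1 -0.1]
q [-0.103 -0.319  1.876  0.066  1.153 -0.156] p [ 0.588  -0.0057  0.1129] F [ 0.5 -0.3 -1.9] gap 0.019 t 14.9833
```

View pics/s11.png

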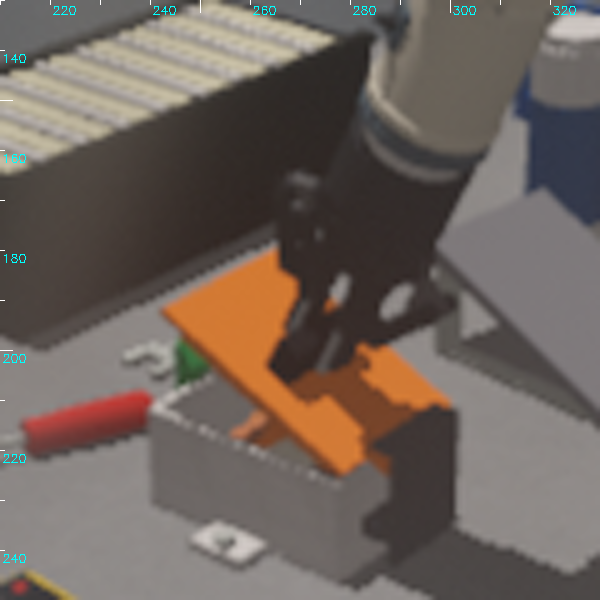

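View pics/w11.png

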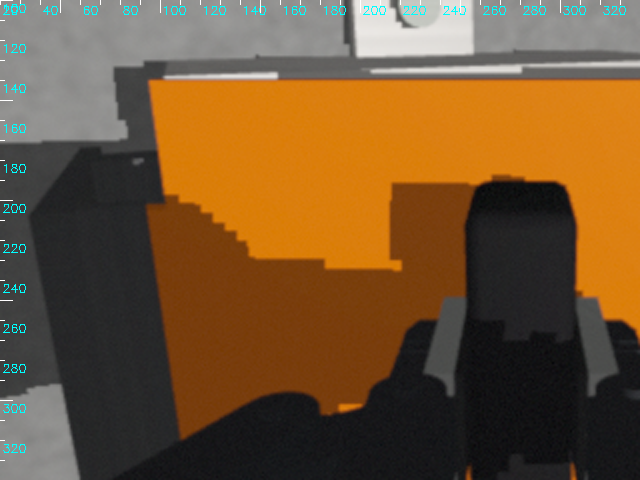

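Run:
```python
from h import *
a=np.radians(9)
R,p,t=target(a,-75,72); rows(R,p,8)
```

```text
0: x 3.0 y 0.0 z -0.3 r -0.0 0.035 -0.0
1: x 3.0 y 0.0 z -0.2 r -0.0 0.035 -0.0
2: x 3.0 y 0.0 z -0.0 r -0.0 0.035 -0.0
3: x 3.0 y 0.0 z 0.0 r -0.0 0.035 -0.0
4: x 3.0 y 0.0 z 0.2 r -0.0 0.035 -0.0
5: x 3.0 y 0.0 z 0.3 r -0.0 0.035 -0.0
6: x 3.0 y 0.0 z 0.3 r -0.0 0.035 -0.0
7: x 2.9 y 0.1 z 0.5 r -0.0 0.035 -0.0
end err mm [-0.02 -0.01 -0.01] rot [-0.0011 -0.0008 -0.0002]
```

Call:
{"fn": "arm_command", "kwargs": {"targets": [{"hand": 255,"x": 3,"y": 0,"z": -0.3,"rx": 0,"ry": 0.035,"rz": 0},{"hand": 255,"x": 3,"y": 0,"z": -0.2,"rx": 0,"ry": 0.035,"rz": 0},{"hand": 255,"x": 3,"y": 0,"z": 0,"rx": 0,"ry": 0.035,"rz": 0},{"hand": 255,"x": 3,"y": 0,"z": 0,"rx": 0,"ry": 0.035,"rz": 0},{"hand": 255,"x": 3,"y": 0,"z": 0.2,"rx": 0,"ry": 0.035,"rz": 0},{"hand": 255,"x": 3,"y": 0,"z": 0.3,"rx": 0,"ry": 0.035,"rz": 0},{"hand": 255,"x": 3,"y": 0,"z": 0.3,"rx": 0,"ry": 0.035,"rz": 0},{"hand": 255,"x": 3,"y": 0,"z": 0.5,"rx": 0,"ry": 0.035,"rz": 0},{"hand": 255,"x": 0,"y": 0,"z": 0,"rx": 0,"ry": 0,"rz": 0},{"hand": 255,"x": 0,"y": 0,"z": 0,"rx": 0,"ry": 0,"rz": 0}]}}

```text
t: 15.82
position: [0.5965, -0.0053, 0.0897]
eef_rot: [0.76, -0.013, 0.65, 0.015]
force: [0.0, -0.4, -2.7]
finger_gap: 0.0187
```

Run:
```python
from h import *
from bench import camera
import pickle
c=camera("side")
crop(c["img"],210,130,330,250,5,"s12")
c=camera("wrist"); crop(c["img"],20,100,500,400,1,"w12"); cv2.imwrite("pics/w12.png",c["img"])
where()
R,p,t=target(np.radians(3),-75,70.5); rows(R,p,8)
```

```text
cover origin [-1.1 -0.  83.4] yaw,tilt,roll -0.001 0.1566 0.0004 K [-75.1   0.   71.7] tongue [-91.3   0.1  71.7] F [ 0.1  0.2 -2. ] M [-0.03  0.11  0.04] gap 0.0188 t 15.92
0: x 1.1 y 0.0 z 0.0 r -0.0 0.013 -0.0
1: x 1.1 y 0.0 z 0.0 r -0.0 0.013 -0.0
2: x 1.2 y 0.0 z 0.1 r -0.0 0.013 -0.0
3: x 1.1 y 0.0 z 0.1 r -0.0 0.013 -0.0
4: x 1.2 y 0.0 z 0.1 r -0.0 0.013 -0.0
5: x 1.1 y 0.0 z 0.1 r -0.0 0.013 -0.0
6: x 1.1 y 0.0 z 0.1 r -0.0 0.013 -0.0
7: x 1.2 y 0.0 z 0.1 r -0.0 0.013 -0.0
end err mm [0.05 0.02 0.01] rot [-0.0009  0.0002 -0.0003]
```

View pics/s12.png

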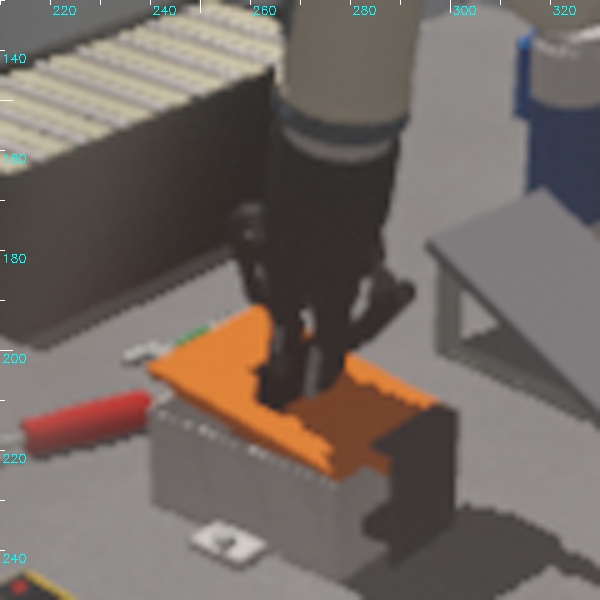

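View pics/w12.png

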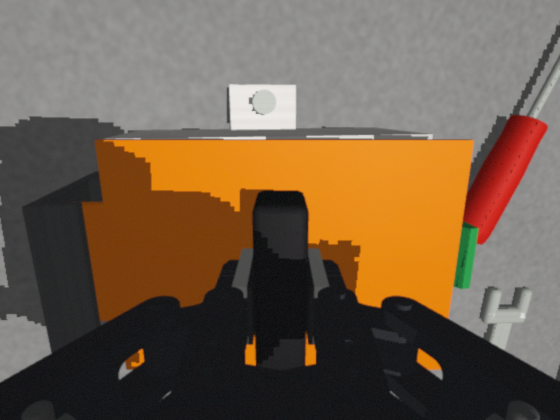

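Call:
{"fn": "arm_command", "kwargs": {"targets": [{"hand": 255,"x": 1.1,"y": 0,"z": 0,"rx": 0,"ry": 0.013,"rz": 0},{"hand": 255,"x": 1.1,"y": 0,"z": 0,"rx": 0,"ry": 0.013,"rz": 0},{"hand": 255,"x": 1.2,"y": 0,"z": 0.1,"rx": 0,"ry": 0.013,"rz": 0},{"hand": 255,"x": 1.1,"y": 0,"z": 0.1,"rx": 0,"ry": 0.013,"rz": 0},{"hand": 255,"x": 1.2,"y": 0,"z": 0.1,"rx": 0,"ry": 0.013,"rz": 0},{"hand": 255,"x": 1.1,"y": 0,"z": 0.1,"rx": 0,"ry": 0.013,"rz": 0},{"hand": 255,"x": 1.1,"y": 0,"z": 0.1,"rx": 0,"ry": 0.013,"rz": 0},{"hand": 255,"x": 1.2,"y": 0,"z": 0.1,"rx": 0,"ry": 0.013,"rz": 0},{"hand": 255,"x": 0,"y": 0,"z": 0,"rx": 0,"ry": 0,"rz": 0},{"hand": 255,"x": 0,"y": 0,"z": 0,"rx": 0,"ry": 0,"rz": 0}]}}

```text
t: 16.75
position: [0.5993, -0.0054, 0.0847]
eef_rot: [0.727, -0.014, 0.687, 0.015]
force: [-4.7, 0.0, 11.4]
finger_gap: 0.0191
```

Run:
```python
from h import *
from bench import camera
import pickle
c=camera("side")
crop(c["img"],220,170,320,250,6,"s13")
c=camera("wrist"); cv2.imwrite("pics/w13.png",c["img"])
where()
R,p,t=target(0,-75,69.5); rows(R,p,8)
```

```text
cover origin [ 1.5 -0.2 78. ] yaw,tilt,roll -0.001 0.0567 -0.0003 K [-73.4  -0.2  73.8] tongue [-89.5  -0.2  75.4] F [-4.7 -0.1 10. ] M [ 0.02 -0.06  0.05] gap 0.0186 t 16.85
0: x 1.1 y 0.0 z -0.2 r -0.0 0.007 0.0
1: x 1.1 y 0.0 z -0.2 r -0.0 0.007 0.0
2: x 1.0 y 0.0 z -0.2 r -0.0 0.007 0.0
3: x 1.1 y 0.0 z -0.2 r -0.0 0.007 0.0
4: x 1.1 y 0.1 z -0.2 r -0.0 0.007 0.0
5: x 1.0 y 0.0 z -0.1 r -0.0 0.007 0.0
6: x 1.1 y 0.1 z -0.2 r -0.0 0.007 0.0
7: x 1.0 y 0.0 z -0.1 r -0.0 0.007 0.0
end err mm [-0.    0.05 -0.02] rot [-0.001   0.0007  0.0003]
```

View pics/s13.png

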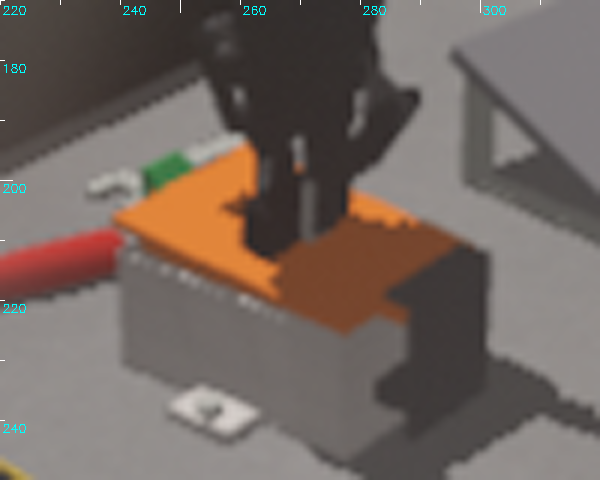

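View pics/w13.png

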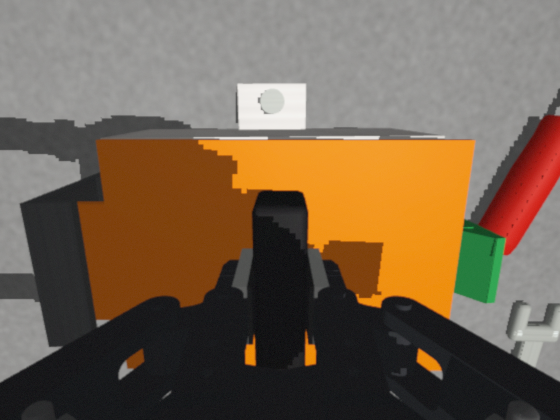

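Call:
{"fn": "arm_command", "kwargs": {"targets": [{"hand": 255,"x": -0.5,"y": 0,"z": -1,"rx": 0,"ry": 0,"rz": 0},{"hand": 255,"x": 0,"y": 0,"z": -1,"rx": 0,"ry": 0,"rz": 0},{"hand": 255,"x": 0,"y": 0,"z": -0.5,"rx": 0,"ry": 0,"rz": 0},{"hand": 255,"x": 0,"y": 0,"z": 0,"rx": 0,"ry": 0,"rz": 0},{"hand": 255,"x": 0,"y": 0,"z": 0,"rx": 0,"ry": 0,"rz": 0},{"hand": 255,"x": 0,"y": 0,"z": 0,"rx": 0,"ry": 0,"rz": 0},{"hand": 255,"x": 0,"y": 0,"z": 0,"rx": 0,"ry": 0,"rz": 0},{"hand": 255,"x": 0,"y": 0,"z": 0,"rx": 0,"ry": 0,"rz": 0},{"hand": 255,"x": 0,"y": 0,"z": 0,"rx": 0,"ry": 0,"rz": 0},{"hand": 255,"x": 0,"y": 0,"z": 0,"rx": 0,"ry": 0,"rz": 0}]}}

```text
t: 17.68
position: [0.5966, -0.0055, 0.0846]
eef_rot: [0.727, -0.014, 0.687, 0.015]
force: [-4.3, -0.1, 9.1]
finger_gap: 0.0188
```

Run:
```python
from h import *
from bench import camera
import pickle
where()
c=camera("wrist"); s,R0,p0=cur();pickle.dump((c,R0,p0),open("w14.pkl","wb"));cv2.imwrite("pics/w14.png",c["img"])
crop(c["img"],80,120,220,220,4,"w14a"); crop(c["img"],400,110,530,320,3,"w14b")
R,p,t=target(0,-75.5,69.5); plan(R,p)
```

```text
cover origin [-1.2 -0.2 77.9] yaw,tilt,roll -0.001 0.0563 -0.0002 K [-76.1  -0.2  73.7] tongue [-92.2  -0.1  75.3] F [-4.3 -0.1  9.1] M [ 0.02 -0.19  0.01] gap 0.0188 t 17.68
flip 0 rotvec [-0.001   0.0562  0.0002] |deg| 3.2 shift before turn [8.5 0.2 0.6] after [8.5 0.2 1.1]
flip 1 rotvec [ 3.1394e+00  3.0000e-04 -8.8300e-02] |deg| 179.9 shift before turn [8.5 0.2 0.6] after [ 8.5 -0.2 -1.1]
q [-0.07   0.052  1.533  0.006  1.501 -0.11 ] p [ 0.5965 -0.0054  0.0846] F [-3.4  0.1  9.7] gap 0.019 t 17.7333
```

View pics/w14b.png

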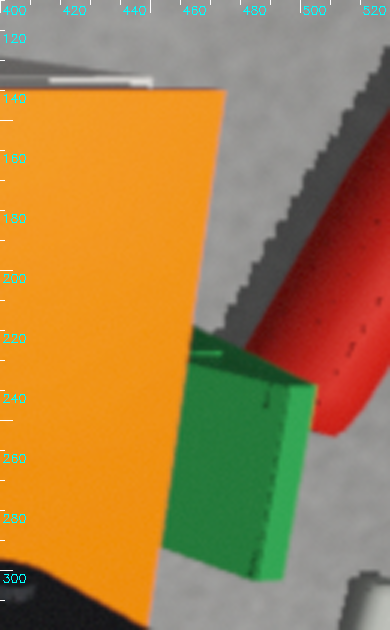

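Call:
{"fn": "arm_command", "kwargs": {"targets": [{"hand": 255,"x": 1.1,"y": 0,"z": 0.1,"rx": 0,"ry": 0.008,"rz": 0},{"hand": 255,"x": 1.1,"y": 0,"z": 0.1,"rx": 0,"ry": 0.008,"rz": 0},{"hand": 255,"x": 1.1,"y": 0,"z": 0.1,"rx": 0,"ry": 0.008,"rz": 0},{"hand": 255,"x": 1.1,"y": 0,"z": 0.1,"rx": 0,"ry": 0.008,"rz": 0},{"hand": 255,"x": 1.1,"y": 0,"z": 0.1,"rx": 0,"ry": 0.008,"rz": 0},{"hand": 255,"x": 1.1,"y": 0,"z": 0.1,"rx": 0,"ry": 0.008,"rz": 0},{"hand": 255,"x": 1.1,"y": 0,"z": 0.1,"rx": 0,"ry": 0.008,"rz": 0},{"hand": 255,"x": 0,"y": 0,"z": 0,"rx": 0,"ry": 0,"rz": 0},{"hand": 255,"x": 0,"y": 0,"z": 0,"rx": 0,"ry": 0,"rz": 0},{"hand": 255,"x": 0,"y": 0,"z": 0,"rx": 0,"ry": 0,"rz": 0}]}}

```text
t: 18.57
position: [0.5969, -0.0054, 0.0776]
eef_rot: [0.707, -0.014, 0.707, 0.014]
force: [-7.7, 0.6, 16.2]
finger_gap: 0.0188
```

Run:
```python
from h import *
from bench import camera
import pickle
where()
c=camera("wrist"); s,R0,p0=cur();cv2.imwrite("pics/w15.png",c["img"])
c=camera("side"); crop(c["img"],220,170,320,250,6,"s15")
R,p,t=target(0,-75.5,69.5); plan(R,p)
```

```text
cover origin [-1.3 -0.1 71. ] yaw,tilt,roll -0.0007 -0.0013 -0.0002 K [-76.3  -0.1  71.1] tongue [-92.3  -0.1  73.6] F [-7.7  0.6 16.2] M [-0.06  1.08  0.14] gap 0.0188 t 18.57
flip 0 rotvec [-0.0007 -0.0012  0.0002] |deg| 0.1 shift before turn [1.5 0.1 0.7] after [1.5 0.1 0.7]
flip 1 rotvec [3.1409e+00 4.0000e-04 1.8000e-03] |deg| 180.0 shift before turn [1.5 0.1 0.7] after [ 1.5 -0.1 -0.7]
q [-0.066  0.108  1.485 -0.     1.55  -0.106] p [ 0.5969 -0.0053  0.0776] F [-7.1 -0.2 15.1] gap 0.0189 t 18.6667
```

View pics/w15.png

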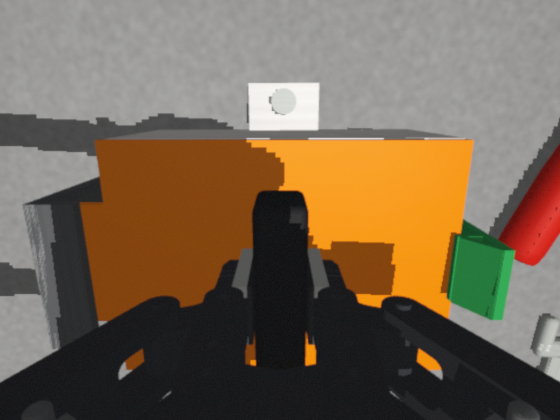

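View pics/s15.png

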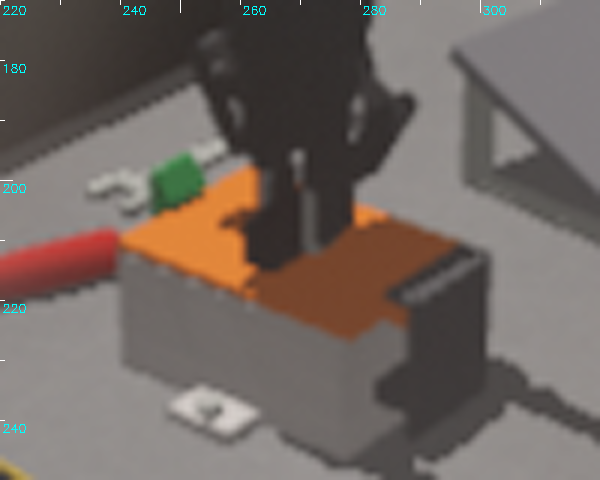

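Run:
```python
from h import *
i=cv2.imread("pics/w15.png"); crop(i,420,200,530,330,5,"w15c")
```

```text
(no output)
```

View pics/w15c.png

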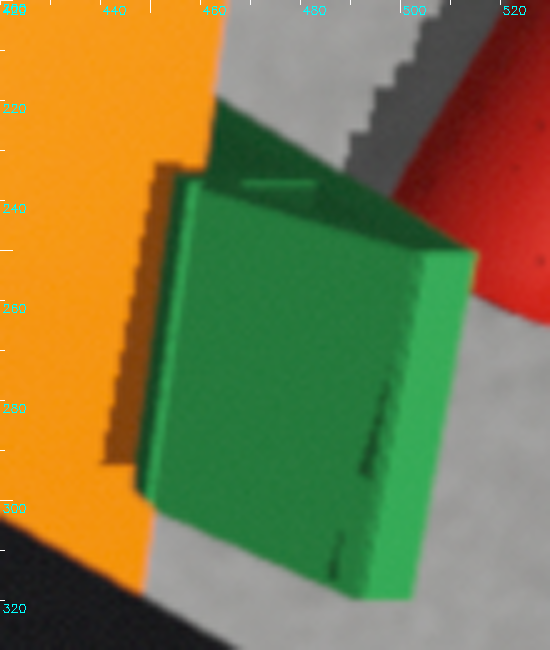

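Call:
{"fn": "arm_command", "kwargs": {"targets": [{"hand": 255,"x": -1.5,"y": 0,"z": 0.5,"rx": 0,"ry": 0,"rz": 0},{"hand": 255,"x": -1.5,"y": 0,"z": 0.5,"rx": 0,"ry": -0.003,"rz": 0},{"hand": 255,"x": -1,"y": 0,"z": 0.5,"rx": 0,"ry": -0.004,"rz": 0},{"hand": 255,"x": 0,"y": 0,"z": 0,"rx": 0,"ry": 0,"rz": 0},{"hand": 255,"x": 0,"y": 0,"z": 0,"rx": 0,"ry": 0,"rz": 0},{"hand": 255,"x": 0,"y": 0,"z": 0,"rx": 0,"ry": 0,"rz": 0},{"hand": 255,"x": 0,"y": 0,"z": 0,"rx": 0,"ry": 0,"rz": 0},{"hand": 255,"x": 0,"y": 0,"z": 0,"rx": 0,"ry": 0,"rz": 0},{"hand": 255,"x": 0,"y": 0,"z": 0,"rx": 0,"ry": 0,"rz": 0},{"hand": 255,"x": 0,"y": 0,"z": 0,"rx": 0,"ry": 0,"rz": 0}]}}

```text
t: 19.5
position: [0.5974, -0.0053, 0.0777]
eef_rot: [0.708, -0.014, 0.706, 0.014]
force: [-1.2, -0.7, 3.7]
finger_gap: 0.019
```

Run:
```python
from h import *
where()
```

```text
cover origin [-0.7 -0.1 71.1] yaw,tilt,roll -0.001 0.0025 0.0003 K [-75.7  -0.   70.9] tongue [-91.7  -0.   73.3] F [-1.2 -0.7  3.7] M [-0.26  0.62 -0.05] gap 0.019 t 19.5
```

Force is relieved; release and back off.

Call:
{"fn": "arm_command", "kwargs": {"targets": [{"hand": 255,"x": -1,"y": 0,"z": 0,"rx": 0,"ry": 0,"rz": 0},{"hand": 150,"x": 0,"y": 0,"z": 0,"rx": 0,"ry": 0,"rz": 0},{"hand": 100,"x": 0,"y": 0,"z": 0,"rx": 0,"ry": 0,"rz": 0},{"hand": 60,"x": 0,"y": 0,"z": 0,"rx": 0,"ry": 0,"rz": 0},{"hand": 60,"x": 0,"y": 0,"z": 0,"rx": 0,"ry": 0,"rz": 0},{"hand": 60,"x": 0,"y": 0,"z": 0,"rx": 0,"ry": 0,"rz": 0},{"hand": 60,"x": -5,"y": 0,"z": 0,"rx": 0,"ry": 0,"rz": 0},{"hand": 60,"x": -15,"y": 0,"z": 0,"rx": 0,"ry": 0,"rz": 0},{"hand": 60,"x": -25,"y": 0,"z": 0,"rx": 0,"ry": 0,"rz": 0},{"hand": 60,"x": -30,"y": 0,"z": 0,"rx": 0,"ry": 0,"rz": 0}]}}

```text
t: 20.33
position: [0.5962, -0.0052, 0.1526]
eef_rot: [0.706, -0.014, 0.707, 0.014]
force: [0.5, 0.7, 0.3]
finger_gap: 0.0653
```

Call:
{"fn": "arm_command", "kwargs": {"targets": [{"hand": 60,"x": -30,"y": 0,"z": 0,"rx": 0,"ry": 0,"rz": 0},{"hand": 60,"x": -30,"y": 0,"z": 0,"rx": 0,"ry": 0,"rz": 0},{"hand": 60,"x": -25,"y": 0,"z": 0,"rx": 0,"ry": 0,"rz": 0},{"hand": 60,"x": -15,"y": 0,"z": 0,"rx": 0,"ry": 0,"rz": 0},{"hand": 60,"x": 0,"y": 0,"z": 0,"rx": 0,"ry": 0,"rz": 0},{"hand": 60,"x": 0,"y": 0,"z": 0,"rx": 0,"ry": 0,"rz": 0},{"hand": 60,"x": 0,"y": 0,"z": 0,"rx": 0,"ry": 0,"rz": 0},{"hand": 60,"x": 0,"y": 0,"z": 0,"rx": 0,"ry": 0,"rz": 0},{"hand": 60,"x": 0,"y": 0,"z": 0,"rx": 0,"ry": 0,"rz": 0},{"hand": 60,"x": 0,"y": 0,"z": 0,"rx": 0,"ry": 0,"rz": 0}]}}

```text
t: 21.17
position: [0.5966, -0.0053, 0.2522]
eef_rot: [0.707, -0.014, 0.707, 0.014]
force: [0.1, 0.6, -1.3]
finger_gap: 0.0653
```

Run:
```python
from h import *
from bench import camera
import pickle
for n in("wrist","side","scene"):
    c=camera(n); pickle.dump(c,open(f"f_{n}.pkl","wb"))
    if n=="wrist": crop(c["img"],150,90,430,290,2,"f1");crop(c["img"],340,120,430,220,6,"f1b")
    if n=="side": crop(c["img"],220,180,320,250,7,"f2")
    if n=="scene": cv2.imwrite("pics/f3.png",c["img"])
s,R,p=cur(); print(p,s["force"],s["t"])
```

```text
[ 0.59686033 -0.00532804  0.25317749] [-0.30645192 -0.03803023  0.45171105] 21.3167
```

View pics/f1.png

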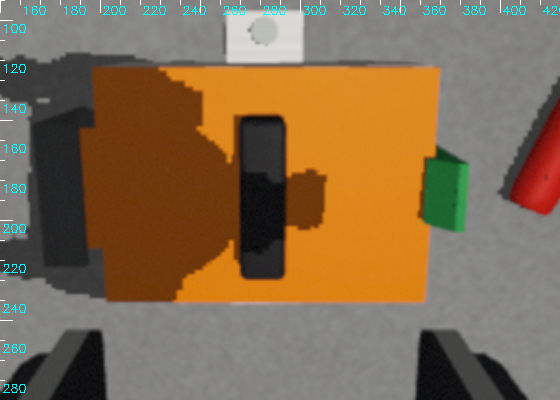

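View pics/f1b.png

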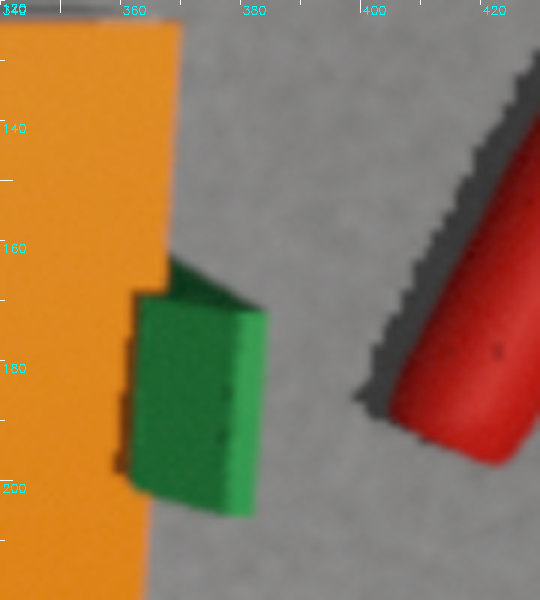

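View pics/f2.png

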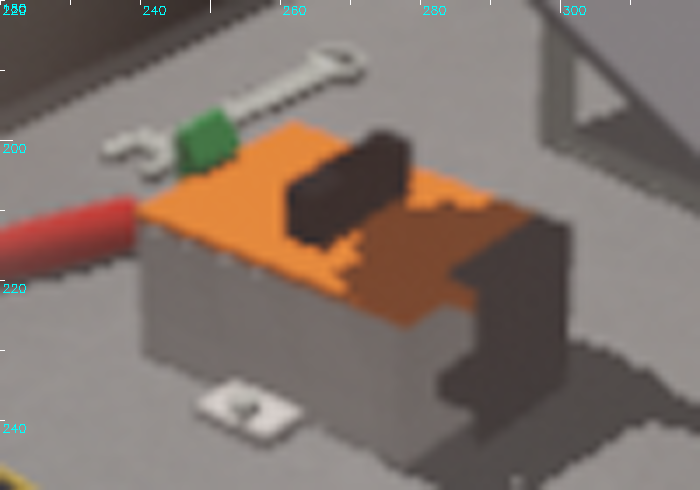

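View pics/f3.png

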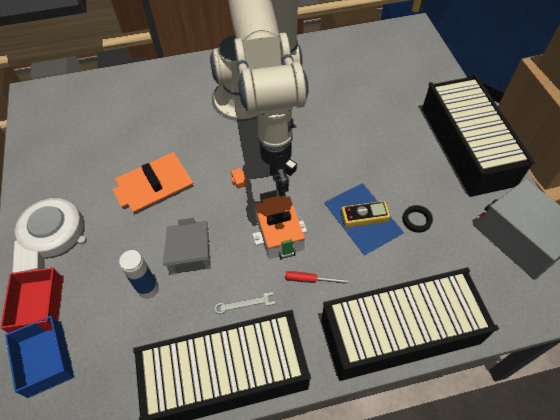

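Run:
```python
from h import *
import pickle
np.set_printoptions(precision=4,suppress=True)
c=pickle.load(open("f_wrist.pkl","rb")); yaw,b=BOX; Rb=Ro.from_euler('z',yaw).as_matrix()
P=lambda u,v:((u+.5)/2-.5+150,(v+.5)/2-.5+90)
M=[(-75,55,5),(78,55,5),(78,-55,5),(-75,-55,5),(-91,28,5),(-91,-28,5)]
U=[P(92,66),P(440,66),P(425,302),P(107,302),P(80,128),P(89,249)]
for m,u in zip(M,U): print(m,"seated pred",proj(c,b+Rb@(np.array(m)+[0,0,70])/1e3)[0].round(1),"seen",np.round(u,1))
O=[("w",np.array(m)/1e3,u) for m,u in zip(M,U)]
f=lambda x:((Ro.from_euler('z',x[0])*Ro.from_euler('y',-x[4])*Ro.from_euler('x',x[5])).as_matrix(),np.array(x[1:4]))
x,r=fit({"w":c},O,f,[0,.6,0,.07,0,0]); print("free fit",x,"in box",Rb.T@(x[1:4]-b)*1e3)
x,r=fit({"w":c},O,yawpar(.07),[0,.6,0]); print("level fit yaw",x[0],"in box",Rb.T@(np.r_[x[1:3],.07]-b)*1e3,np.abs(r).max())
Q=lambda u,v:((u+.5)/6-.5+340,(v+.5)/6-.5+120)
for n,u,v,z in(("blade top out +",267,310,.095),("blade top out -",253,515,.095),("nose tip +",135,293,.0785),("nose tip -",128,485,.0785)):
    print(n,Rb.T@(ray(c,*Q(u,v),z)-b)*1e3)
w=pickle.load(open("w5.pkl","rb")); Q=lambda u,v:((u+.5)/3-.5+170,(v+.5)/3-.5+70)
for u,v in((688,278),(690,380)): print("at rest blade top",Rb.T@(ray(w,*Q(u,v),.095)-b)*1e3)
```

```text
(-75, 55, 5) seated pred [197.1 123.2] seen [195.8 122.8]
(78, 55, 5) seated pred [371.6 123. ] seen [369.8 122.8]
(78, -55, 5) seated pred [363.9 240.8] seen [362.2 240.8]
(-75, -55, 5) seated pred [204.3 241. ] seen [203.2 240.8]
(-91, 28, 5) seated pred [181.1 154.1] seen [189.8 153.8]
(-91, -28, 5) seated pred [185.6 214. ] seen [194.2 214.2]
free fit [ 0.0565  0.5972 -0.0062  0.0627  0.0852 -0.0422] in box [-0.2064 -1.2425 62.6766]
level fit yaw 0.04246364234247133 in box [ 1.7259  0.0461 70.    ] 6.760854298151173
blade top out + [86.2989 15.727  95.    ]
blade top out - [ 86.5667 -14.4053  95.    ]
nose tip + [71.2478 15.4952 78.5   ]
nose tip - [ 71.9557 -14.1056  78.5   ]
at rest blade top [86.8884 15.0747 95.    ]
at rest blade top [ 86.1432 -14.639   95.    ]
```

Run:
```python
from h import *
import pickle
from bench import workorder
np.set_printoptions(precision=4,suppress=True)
c=pickle.load(open("f_wrist.pkl","rb")); yaw,b=BOX; Rb=Ro.from_euler('z',yaw).as_matrix()
P=lambda u,v:((u+.5)/2-.5+150,(v+.5)/2-.5+90)
O=[("w",np.array(m)/1e3,P(*u)) for m,u in zip([(-75,55,5),(78,55,5),(78,-55,5),(-75,-55,5)],[(92,66),(440,66),(425,302),(107,302)])]
x,r=fit({"w":c},O,yawpar(),[0,.6,0,.07]); print("4 corner fit in box",x[0]-yaw,Rb.T@(x[1:4]-b)*1e3,np.abs(r).max())
workorder.finish_job()
```

```text
4 corner fit in box -0.00032437322747060765 [-1.3453  0.123  69.365 ] 0.2519566025104183
the job is handed in; nothing more can be done
```

The meter is face up on the blue mat and the cover is latched on the box. I handed the job in at about 21 s of the 66 s allowed; no verdict came back.

I took the meter off the box and laid it on the mat. I then lifted the cover off the stand by its rib, slid its tongue under the hook at 25° tilt, lowered it and pressed it down. The force on the tool reached about 16 N. I then let go and raised the gripper clear.

**Last checks, from the pictures:**
- **Cover position:** a fit to its four corners, with the cover taken as level, puts it at x −1.3, y +0.1, z 69.4 mm in the box frame, in line with the box. The limits are ±6 mm in x and y, and 66–73 mm in z.
- **Level:** the same fit left at most 0.25 px of error. The arm's own pose, read just before I let go, gave a tilt of about 0.0025 rad and a height of 71.1 mm.
- **Catch:** its nose lies over the cover's rear edge, and the top of its blade is where it stood at rest, within about 0.6 mm.
- **Meter:** measured on the picture taken after I put it down, it is about at (0.613, 0.266) m, a few millimetres from the mat's centre.
- **Other things on the bench:** they look unmoved by eye; I did not measure them.

**Checks that disagreed:**
- A first free fit of the cover gave a tilt of 0.085 rad and a height of 62.7 mm. I discarded it because it used the tongue's corners, which the hook hides; with only the visible corners the results agree.
- A first reading of the meter's position was about 15 mm off because I had picked its centre roughly. I corrected it from its corners.

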